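Put the tracing light box on battery power

TASK

The tracing light box is to run on batteries. First pull the mains adapter plug out of its socket and leave it in the shallow steel tray; then press every battery pack lying on the table fully down, flush, into a bay of its own; last, flip the light box's toggle switch on. Do not knock over the jar.

Things in the scene. Friction and masses are not known exactly. Their poses are not given: they have to be found in the camera images.
- lightbox: tracing light box, fixed, 36 mm high: grey front strip 110 x 400 mm (x, y) with switch, four bays and socket in a row (y = -165; -90, -30, 30, 90; 160 mm), behind it (+x) a 200 x 400 mm drawing surface. Origin on the table under the strip's centre; x towards the drawing surface, y towards the socket end, z up
- socket (a point): mouth of the adapter socket in the light box's top, 36 mm above the table
- plug: mains adapter plug (its cord already taken off): black block 50 x 32 x 42 mm (x, y, z) with a 20 mm wide, 24 mm long steel tongue under it, 150 g. Origin at the tip of the tongue; z up along the plug, block from z = 24 to 66 mm. At the start it stands in the socket, block resting on the light box, held by two sprung detents (10 to 18 N, straight up)
- tray: shallow open dark steel tray fixed to the table, outside 130 x 150 mm (x, y), 28 mm high, 4 mm walls, floor about 4 mm thick; origin at the centre of its underside
- switch (a joint): toggle switch on the light box: 0 = off, lever leaning to the light box's -x; 1.0 rad = on, leaning to +x. It stays where it is left
- switch_tip (a point): free end of the toggle lever, a black stick 55 mm long whose pivot lies at the switch's place on the light box
- bay0 (a point): floor centre of bay 0: recess 80 x 48 mm (long side along light box x), 26 mm deep, floor 10 mm and rim 36 mm above the table, 2 mm rim chamfer. A sprung nose stands 3 mm out of each end wall: a pack drops in until its underside is about 13 mm above the floor, then must be pushed (5 to 15 N) down to the floor. Axes as the light box's
- bay1 (a point): floor centre of bay 1: recess 80 x 48 mm (long side along light box x), 26 mm deep, floor 10 mm and rim 36 mm above the table, 2 mm rim chamfer. A sprung nose stands 3 mm out of each end wall: a pack drops in until its underside is about 13 mm above the floor, then must be pushed (5 to 15 N) down to the floor. Axes as the light box's
- bay2 (a point): floor centre of bay 2: recess 80 x 48 mm (long side along light box x), 26 mm deep, floor 10 mm and rim 36 mm above the table, 2 mm rim chamfer. A sprung nose stands 3 mm out of each end wall: a pack drops in until its underside is about 13 mm above the floor, then must be pushed (5 to 15 N) down to the floor. Axes as the light box's
- bay3 (a point): floor centre of bay 3: recess 80 x 48 mm (long side along light box x), 26 mm deep, floor 10 mm and rim 36 mm above the table, 2 mm rim chamfer. A sprung nose stands 3 mm out of each end wall: a pack drops in until its underside is about 13 mm above the floor, then must be pushed (5 to 15 N) down to the floor. Axes as the light box's
- pack0: battery pack: flat dark grey block 76 x 44 x 26 mm (x, y, z), 130 g, lying flat with a lighter label on top; origin at the centre of its underside, x along the 76 mm side, y across the 44 mm side, z up. All alike; half a turn makes no difference. May be absent
- pack1: battery pack: flat dark grey block 76 x 44 x 26 mm (x, y, z), 130 g, lying flat with a lighter label on top; origin at the centre of its underside, x along the 76 mm side, y across the 44 mm side, z up. All alike; half a turn makes no difference. May be absent
- pack2: battery pack: flat dark grey block 76 x 44 x 26 mm (x, y, z), 130 g, lying flat with a lighter label on top; origin at the centre of its underside, x along the 76 mm side, y across the 44 mm side, z up. All alike; half a turn makes no difference. May be absent
- pack3: battery pack: flat dark grey block 76 x 44 x 26 mm (x, y, z), 130 g, lying flat with a lighter label on top; origin at the centre of its underside, x along the 76 mm side, y across the 44 mm side, z up. All alike; half a turn makes no difference. May be absent
- jar: closed glass jar, 64 mm across, 100 mm high, a bystander; origin at the centre of its base
- tape: roll of tape lying flat, 68 mm across, 22 mm high, a bystander among the packs; origin at the centre of its underside

How it is judged:
On the way, in this order (a step that is already met when the one before it is completed fails the run):
1. the adapter plug is out of its socket and lies in the tray, let go, while the switch is still off (x of plug in the frame of tray between -0.064 and 0.064 m and y of plug in the frame of tray between -0.074 and 0.074 m and z of plug in the frame of tray below 0.045 m and linear speed of plug below 0.05 m/s and contact force between the fingers and plug below 0.1 N and value of joint switch below 0.5 rad), for 0.2 s.
2. every pack present is pressed flush into a bay (its top within 3 mm of the light box's top, so its underside within 3 mm of the bay's floor), while the switch is still off ((horizontal distance between pack0 and bay0 below 0.005 m or horizontal distance between pack0 and bay1 below 0.005 m or horizontal distance between pack0 and bay2 below 0.005 m or horizontal distance between pack0 and bay3 below 0.005 m) and z of pack0 in the frame of lightbox between 0.005 and 0.013 m and angle between each of pack0, pack1, pack2, pack3's own z axis and vertical below 0.1 rad and (horizontal distance between pack1 and bay0 below 0.005 m or horizontal distance between pack1 and bay1 below 0.005 m or horizontal distance between pack1 and bay2 below 0.005 m or horizontal distance between pack1 and bay3 below 0.005 m) and z of pack1 in the frame of lightbox between 0.005 and 0.013 m and (horizontal distance between pack2 and bay0 below 0.005 m or horizontal distance between pack2 and bay1 below 0.005 m or horizontal distance between pack2 and bay2 below 0.005 m or horizontal distance between pack2 and bay3 below 0.005 m) and z of pack2 in the frame of lightbox between 0.005 and 0.013 m and (horizontal distance between pack3 and bay0 below 0.005 m or horizontal distance between pack3 and bay1 below 0.005 m or horizontal distance between pack3 and bay2 below 0.005 m or horizontal distance between pack3 and bay3 below 0.005 m) and z of pack3 in the frame of lightbox between 0.005 and 0.013 m and value of joint switch below 0.5 rad), for 0.2 s.
3. the toggle switch is flipped on (at least 0.8 rad) (value of joint switch above 0.8 rad), for 0.2 s.
At the end, for the whole second after the job is handed in: Plug at rest in the tray; every pack present right way up in a bay, flush: within 3 mm of the bay's floor and 5 mm of its centre; toggle switch on (0.8 rad or more). Robot touching nothing (x of plug in the frame of tray between -0.064 and 0.064 m and y of plug in the frame of tray between -0.074 and 0.074 m and z of plug in the frame of tray below 0.045 m and linear speed of plug below 0.05 m/s and (horizontal distance between pack0 and bay0 below 0.005 m or horizontal distance between pack0 and bay1 below 0.005 m or horizontal distance between pack0 and bay2 below 0.005 m or horizontal distance between pack0 and bay3 below 0.005 m) and z of pack0 in the frame of lightbox between 0.005 and 0.013 m and angle between each of pack0, pack1, pack2, pack3's own z axis and vertical below 0.1 rad and (horizontal distance between pack1 and bay0 below 0.005 m or horizontal distance between pack1 and bay1 below 0.005 m or horizontal distance between pack1 and bay2 below 0.005 m or horizontal distance between pack1 and bay3 below 0.005 m) and z of pack1 in the frame of lightbox between 0.005 and 0.013 m and (horizontal distance between pack2 and bay0 below 0.005 m or horizontal distance between pack2 and bay1 below 0.005 m or horizontal distance between pack2 and bay2 below 0.005 m or horizontal distance between pack2 and bay3 below 0.005 m) and z of pack2 in the frame of lightbox between 0.005 and 0.013 m and (horizontal distance between pack3 and bay0 below 0.005 m or horizontal distance between pack3 and bay1 below 0.005 m or horizontal distance between pack3 and bay2 below 0.005 m or horizontal distance between pack3 and bay3 below 0.005 m) and z of pack3 in the frame of lightbox between 0.005 and 0.013 m and value of joint switch above 0.8 rad).
It fails at once if the jar is knocked over (angle between jar's own z axis and vertical above 0.7 rad).
It fails at once if a pack is in its bay while the plug is still in the socket (distance between plug and socket below 0.03 m and (((horizontal distance between pack0 and bay0 below 0.005 m or horizontal distance between pack0 and bay1 below 0.005 m or horizontal distance between pack0 and bay2 below 0.005 m or horizontal distance between pack0 and bay3 below 0.005 m) and z of pack0 in the frame of lightbox between 0.005 and 0.013 m and angle between pack0's own z axis and vertical below 0.1 rad) or ((horizontal distance between pack1 and bay0 below 0.005 m or horizontal distance between pack1 and bay1 below 0.005 m or horizontal distance between pack1 and bay2 below 0.005 m or horizontal distance between pack1 and bay3 below 0.005 m) and z of pack1 in the frame of lightbox between 0.005 and 0.013 m and angle between pack1's own z axis and vertical below 0.1 rad) or ((horizontal distance between pack2 and bay0 below 0.005 m or horizontal distance between pack2 and bay1 below 0.005 m or horizontal distance between pack2 and bay2 below 0.005 m or horizontal distance between pack2 and bay3 below 0.005 m) and z of pack2 in the frame of lightbox between 0.005 and 0.013 m and angle between pack2's own z axis and vertical below 0.1 rad) or ((horizontal distance between pack3 and bay0 below 0.005 m or horizontal distance between pack3 and bay1 below 0.005 m or horizontal distance between pack3 and bay2 below 0.005 m or horizontal distance between pack3 and bay3 below 0.005 m) and z of pack3 in the frame of lightbox between 0.005 and 0.013 m and angle between pack3's own z axis and vertical below 0.1 rad))).
It fails at once if the switch is turned on while the plug is still in the socket (distance between plug and socket below 0.03 m and value of joint switch above 0.6 rad).
Of pack0, pack1, pack2, pack3 only 3 to 4 are there at a start; the rules pass over those that are not, and their reading is None.
At some moment in a run one of pack0, pack1, pack2, pack3 may be knocked a few centimetres aside while the robot is not near it.
It also fails if it takes over 210 s, if anything falls off the work surface, if the arm or the gripper's body presses on something with over 40 N, if the wrist force passes 120 N, or if a joint passes its speed limit or range.

ROBOT

A 6-joint arm with a two-finger parallel gripper is mounted at the origin on the work surface. World frame = base frame: x ahead of the robot, y to its left, z up, the work surface at z = 0. Lengths are in m, angles in rad, forces in N, time in s.
With the tool pointing down it reaches from about 0.15 to 0.775 m from the base axis. Payload 6.1 kg.
Tool frame: the origin (TCP) lies at the very end of the fingers, on their centre line; the grasp point (between the pads) lies 19 mm behind it; z points along the fingers, y is the line along which they close (so a half turn about z gives the same grasp; the last joint's range is limited). The gripper opens to 85 mm and grips with 20 to 120 N. Pads are 22 mm wide; open, the fingers measure 114 mm over their backs; the gripper's body (76 mm by 85 mm) begins 54 mm behind the grasp point. The pads swing forward as they close: fully open they stand 13 mm farther back than shut.
Start: joints at [1.347, 0.126, -0.04, 1.405, 0, 1.571], TCP at [0.117, 0.512, 0.231] pointing down, gripper open.
Joint ranges: [-2.72, 2.72], [-0.95, 1.95], [-1.27, 1.35], [-1.78, 2.02], [-1.46, 1.47], [-3.14, 3.14]. Speed limits (rad/s): [2.39, 2.39, 3.01, 3.14, 3.14, 3.14].

INTERFACE

Orientations are given as [roll, pitch, yaw] about the fixed x, y, z axes, in that order (R = Rz(yaw) Ry(pitch) Rx(roll)).
In Python, from bench import manip, imaging, order gives the robot as it stands.
- The arm moves only by the tool move_arm, never from a script. Its argument "steps" is a list of rows, each an object with "offset": the shift along the tool's x, y, z in mm, a list of three; "yaw": the turn about the tool's z in degrees. In form: [{"offset": [tx, ty, tz], "yaw": yaw}, ...]. A call has exactly 5 rows; each row shifts and turns the commanded pose from where the row before left it, along the tool's axes as they then stand; what a row does not reach is not made up. A row lasts 1/12 s, in which the tool goes at most 41.7 mm and 7.16 degrees, less where a joint would pass 70% of its speed; a pose out of reach is approached as far as the arm can. A call with a gripper value outside its range is refused whole. "gripper" is the opening, from 0 (shut) to 1 (fully open), set as the call begins (left out, the last holds). The fingers move at their own pace and stop on an object; "newtons" is the grip in N (left out, the last holds). Time passes only in rows, so rows that do not move let the fingers close, or fill a call up. It gives the time, the measured TCP pose, the force, the opening and the grip force at its end, in the units of the state.
- manip.state(): the state, without advancing time (a new reading comes with each control period).
- imaging.read_camera(name): name is "side" or "top" or "wrist"; returns a dict with "image" (420x560x3 uint8, red, green, blue), "range_z" (420x560 float32, m along the optical axis (not along the pixel's ray), 0 where there is no reading), "mtx" (3x3 intrinsics, pixels), "eye" and "rotation" of the camera in the world. Camera axes: x right, y down, z forward; pixel columns grow to the right and rows downward; lengths in m; the calibration is good to about 2 mm. The wrist camera is an equidistant fisheye: a pixel r from the principal point sees the ray r / f radians off the axis. A picture is of the moment at which its call begins.
- order.close_job(): hands the job in; it is judged then, once.
The state is a dict: "t": time; "joint_pos": joint angles; "dq": joint speeds; "effort": joint torques, N m; "position": TCP position; "orientation": TCP orientation; "force": force on the tool from outside, world axes, zero at the start; "ft_torque": the same for the moment, N m; "finger_gap": opening from 0.0 (shut) to 1.0 (fully open); "grip_force": force on a finger pad.
Only numpy, scipy, OpenCV 4.12 (cv2) and the standard library are available. Lean on these libraries where they do the work, as an engineer would, in place of code of your own. Each camera call takes 0.05 s, during which the arm holds its last target. There are 200 camera calls.

## Working session

There is one attempt and no reset: what is moved stays moved. The work goes in short steps, Python scripts to look and compute and a tool call to move; the robot and the scene stay as the last step left them, time stands still between calls to the robot, and variables do not carry over. Pictures are saved under pics/ and viewed, at most 14 in all, crops included, and the job is handed in when it is done.

Besides the shell and the picture viewer there is one more tool, called after "Request:" as name(argument=value, ...) on one line, values as JSON. move_arm: Moves the arm, as the interface text tells. Its arguments: {"type":"object","properties":{"steps":{"type":"array"},"gripper":{"type":"number"},"newtons":{"type":"number"}},"required":["steps"]}

```bash
mkdir -p pics
cat > h.py <<'E'
import numpy as np, cv2
from bench import manip, imaging, order
def cam(n,save=None):
    c=imaging.read_camera(n)
    if save: cv2.imwrite('pics/'+save,c['image'][:,:,::-1])
    return c
def cloud(c):
    z=c['range_z']; h,w=z.shape; K=c['mtx']
    u,v=np.meshgrid(np.arange(w),np.arange(h))
    p=np.stack([(u-K[0,2])/K[0,0]*z,(v-K[1,2])/K[1,1]*z,z],-1)
    return p@np.array(c['rotation']).T+np.array(c['eye'])
def ray(c,u,v,h):
    K=c['mtx'];d=np.array(c['rotation'])@np.array([(u-K[0,2])/K[0,0],(v-K[1,2])/K[1,1],1.]);e=np.array(c['eye'])
    return e+d*(h-e[2])/d[2]
E
python3 - <<'E'
from h import *
for n in('top','side','wrist'):
    c=cam(n,n+'0.png'); print(n,c['mtx'].round(1).tolist(),np.round(c['eye'],3),np.round(c['rotation'],3).tolist())
    np.savez('pics/'+n+'0.npz',**{k:np.array(v) for k,v in c.items()})
print(manip.state())
E
```

```text
top [[392.5, 0.0, 279.1], [0.0, 392.5, 207.6], [0.0, 0.0, 1.0]] [0.322 0.038 1.   ] [-2.919, 0.002, -1.515]
side [[399.3, 0.0, 278.6], [0.0, 399.3, 207.0], [0.0, 0.0, 1.0]] [0.377 0.949 0.59 ] [-2.068, 0.006, -2.984]
wrist [[325.2, 0.0, 277.6], [0.0, 325.2, 208.1], [0.0, 0.0, 1.0]] [0.039 0.528 0.373] [2.82, 0.003, 1.347]
{'t': 0.15, 'joint_pos': array([ 1.34698212e+00,  1.26260295e-01, -4.03565127e-02,  1.40538538e+00,
        3.52757509e-06,  1.57080298e+00]), 'dq': array([ 0.00066306, -0.00162234,  0.00457546,  0.00020167, -0.00074736,
        0.00137985]), 'effort': array([-1.58329425e-03, -4.36275387e+01,  3.53150690e+01,  1.35890173e-02,
       -8.65586412e-05,  4.08022245e-06]), 'position': array([0.11645597, 0.51161165, 0.23070639]), 'orientation': array([-3.14038680e+00, -3.51954416e-06,  2.91777178e+00]), 'force': array([-0.67465843,  0.70120341, -0.15270811]), 'ft_torque': array([-0.02673555,  0.0690764 , -0.02422153]), 'grip_force': 0.0, 'finger_gap': 1.0004579683942822}
```

View pics/top0.png

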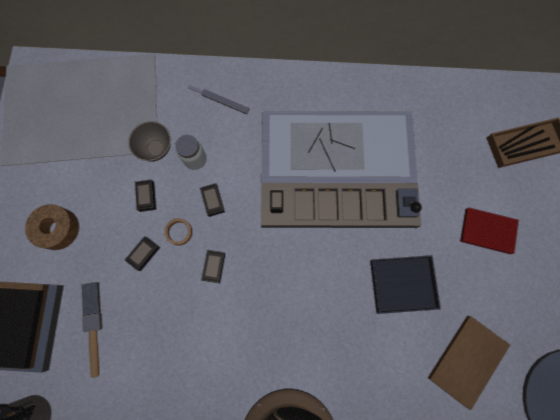

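View pics/side0.png

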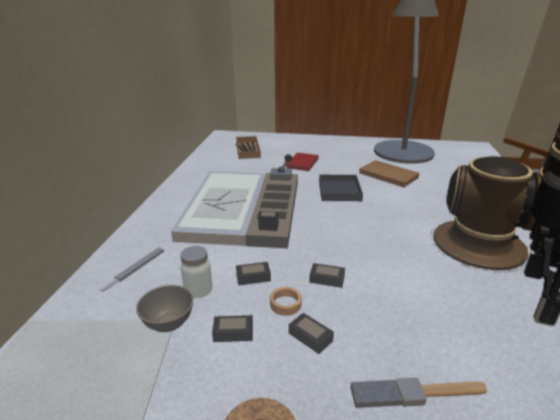

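```bash
cat > h.py <<'E'
import numpy as np, cv2
from scipy.spatial.transform import Rotation as R
from bench import manip, imaging, order
def Rm(r): return R.from_euler('xyz',r).as_matrix()
def cam(n,save=None):
    c=imaging.read_camera(n)
    if save: cv2.imwrite('pics/'+save,c['image'][:,:,::-1])
    return c
def cloud(c):
    z=c['range_z']; h,w=z.shape; K=c['mtx']
    u,v=np.meshgrid(np.arange(w),np.arange(h))
    p=np.stack([(u-K[0,2])/K[0,0]*z,(v-K[1,2])/K[1,1]*z,z],-1)
    return p@Rm(c['rotation']).T+np.array(c['eye'])
def ray(c,u,v,h):
    K=c['mtx'];d=Rm(c['rotation'])@np.array([(u-K[0,2])/K[0,0],(v-K[1,2])/K[1,1],1.]);e=np.array(c['eye'])
    return e+d*(h-e[2])/d[2]
def proj(c,p):
    q=Rm(c['rotation']).T@(np.asarray(p)-c['eye']);K=c['mtx'];return K[:2,:2]@(q[:2]/q[2])+K[:2,2]
def blobs(P,lo,hi,amin,amax,x=(0.1,0.8),y=(-0.5,0.6)):
    """height-slice blobs: minAreaRect of world xy points (mm)"""
    m=((P[...,2]>lo)&(P[...,2]<hi)&(P[...,0]>x[0])&(P[...,0]<x[1])&(P[...,1]>y[0])&(P[...,1]<y[1])).astype(np.uint8)
    n,l,s,_=cv2.connectedComponentsWithStats(m,connectivity=4)
    out=[]
    for i in range(1,n):
        if amin<s[i,4]<amax:
            q=P[l==i]; r=cv2.minAreaRect((q[:,:2]*1000).astype(np.float32))
            out.append((s[i].tolist(),np.median(q[:,2]).round(4),np.round(r[0],1),np.round(r[1],1),round(r[2],1)))
    return out
E
python3 - <<'E'
from h import *
cs={n:dict(np.load('pics/%s0.npz'%n)) for n in('top','side')}
P=cloud(cs['top'])
print('table z',P[150:180,60:100,2].mean(),P[150:180,60:100,2].std(), P[350:,200:230,2].mean())
for b in blobs(P,0.012,0.2,60,40000): print(b)
print('lightbox'); 
for b in blobs(P,0.030,0.042,60,40000): print(b)
print('plug/sw');
for b in blobs(P,0.06,0.12,5,1000): print(b)
S=cloud(cs['side']);print('SIDE')
for b in blobs(S,0.018,0.035,60,3000): print(b)
print('plug')
for b in blobs(S,0.05,0.12,5,3000): print(b)
# triangulate pack labels
def labels(c,rois):
    g=cv2.cvtColor(c['image'],cv2.COLOR_RGB2GRAY); hsv=cv2.cvtColor(c['image'],cv2.COLOR_RGB2HSV)
    return [ (hsv[v,u].tolist(),g[v,u]) for u,v in rois]
print(labels(cs['top'],[(145,195),(213,266),(277,200),(155,195),(304,204)]))
E
```

```text
table z 0.00406887296036275 0.0499045317104844 0.009158963173158844
([261, 112, 161, 116, 15390], np.float64(0.0376), array([656.3, -96.7]), array([306.7, 400.5]), 3.0)
([129, 121, 42, 41, 1028], np.float64(0.0353), array([694.1, 393.8]), array([108. , 106.5]), 7.8)
([176, 135, 31, 34, 759], np.float64(0.0974), array([667. , 282.1]), array([58.2, 60.8]), 81.4)
([135, 179, 21, 32, 559], np.float64(0.0266), array([559.1, 399.2]), array([77.9, 44.8]), 11.0)
([200, 183, 25, 33, 528], np.float64(0.0271), array([556.7, 225.5]), array([77.6, 44.2]), 20.3)
([51, 206, 27, 43, 770], np.float64(0.0491), array([460.7, 581.1]), array([ 37.6, 103.4]), 90.0)
([462, 207, 37, 43, 1178], np.float64(0.0209), array([ 520.1, -463.3]), array([89. , 90.5]), 78.1)
([165, 218, 27, 27, 276], np.float64(0.0223), array([468.9, 304.1]), array([66.1, 66.1]), 68.8)
([125, 236, 34, 35, 609], np.float64(0.0267), array([408.6, 387.1]), array([45.2, 76.2]), 56.6)
([202, 250, 24, 33, 581], np.float64(0.0272), array([386.5, 206.3]), array([44.3, 76. ]), 84.4)
([371, 255, 70, 59, 630], np.float64(0.0274), array([ 369.8, 
[... 2803 characters left out ...]
p.float64(0.0633), array([ 566.3, -259.9]), array([69.4, 55.5]), 3.5)
([446, 201, 3, 4, 6], np.float64(0.1182), array([101.2,   4.9]), array([21.3,  1.5]), 88.8)
([258, 211, 20, 16, 306], np.float64(0.0728), array([549.9,  62.3]), array([50.4, 33.3]), 2.8)
([180, 245, 31, 37, 909], np.float64(0.0872), array([667.9, 290.6]), array([59.7, 59.8]), 59.0)
([136, 284, 57, 41, 498], np.float64(0.0552), array([693.2, 396.5]), array([107.2, 108.4]), 26.1)
([228, 397, 68, 23, 973], np.float64(0.0515), array([461.7, 582.5]), array([97.3, 34.8]), 0.1)
[([11, 31, 90], np.uint8(85)), ([13, 30, 101], np.uint8(96)), ([12, 33, 102], np.uint8(96)), ([115, 31, 91], np.uint8(82)), ([11, 35, 103], np.uint8(96))]
```

Run:
```python
import cv2,numpy as np
t=cv2.imread('pics/top0.png')[95:325,115:450]
cv2.imwrite('pics/topc.png',cv2.convertScaleAbs(cv2.resize(t,None,fx=2.3,fy=2.3,interpolation=cv2.INTER_CUBIC),alpha=1.5))
```

```text
(no output)
```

View pics/topc.png

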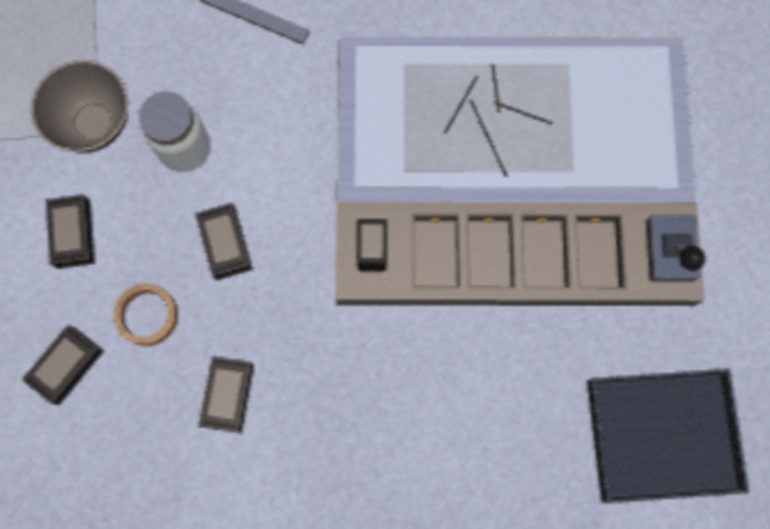

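Request:
move_arm(steps=[{"offset":[0,0,0],"yaw":7},{"offset":[0,0,0],"yaw":7},{"offset":[0,0,0],"yaw":7},{"offset":[0,0,0],"yaw":7},{"offset":[0,0,0],"yaw":7}])

```text
t: 0.57
position: [0.1165, 0.5117, 0.231]
orientation: [-3.141, 0.0, 2.301]
force: [-0.4, 0.3, 1.1]
finger_gap: 1.0
grip_force: 0.0
```

Request:
move_arm(steps=[{"offset":[0,0,0],"yaw":7},{"offset":[0,0,0],"yaw":7},{"offset":[0,0,0],"yaw":7},{"offset":[0,0,0],"yaw":7},{"offset":[0,0,0],"yaw":7}])

```text
t: 0.98
position: [0.1165, 0.5117, 0.231]
orientation: [-3.141, 0.001, 1.69]
force: [0.6, -0.2, -0.1]
finger_gap: 1.002
grip_force: 0.0
```

Request:
move_arm(steps=[{"offset":[0,0,0],"yaw":7},{"offset":[0,0,0],"yaw":7},{"offset":[0,0,0],"yaw":7},{"offset":[0,0,0],"yaw":7},{"offset":[0,0,0],"yaw":7}])

```text
t: 1.4
position: [0.1807, 0.4893, 0.2309]
orientation: [-3.087, 0.005, 1.187]
force: [-0.9, -0.0, 0.8]
finger_gap: 1.004
grip_force: 0.0
```

Request:
move_arm(steps=[{"offset":[0,0,0],"yaw":7},{"offset":[0,0,0],"yaw":7},{"offset":[0,0,0],"yaw":7},{"offset":[0,0,0],"yaw":7},{"offset":[0,0,0],"yaw":7}])

```text
t: 1.82
position: [0.3116, 0.3972, 0.2313]
orientation: [-2.974, 0.069, 0.809]
force: [0.5, 0.5, -0.7]
finger_gap: 0.998
grip_force: 0.0
```

Request:
move_arm(steps=[{"offset":[0,0,0],"yaw":5},{"offset":[0,0,0],"yaw":5},{"offset":[0,0,0],"yaw":5},{"offset":[0,0,0],"yaw":5},{"offset":[0,0,0],"yaw":4.2}])

```text
t: 2.23
position: [0.3773, 0.3106, 0.2316]
orientation: [-2.917, 0.15, 0.555]
force: [-0.1, -1.0, -0.2]
finger_gap: 0.999
grip_force: 0.0
```

```bash
cat >> h.py <<'E'
def st():
    s=manip.state(); print('q',np.round(s['joint_pos'],3),'p',np.round(s['position']*1000,1),'rpy',np.round(np.degrees(s['orientation']),1),'F',np.round(s['force'],1),'gap',round(s['finger_gap'],3),'t',round(s['t'],1)); return s
def go(x,y,z,yaw):
    """tool-frame offset (mm) after turning to yaw(deg)"""
    s=manip.state(); d=np.array([x,y,z])-s['position']*1000; a=np.radians(yaw)
    t=np.array([np.cos(a)*d[0]+np.sin(a)*d[1],np.sin(a)*d[0]-np.cos(a)*d[1],-d[2]])
    print('turn',round((np.degrees(s['orientation'][2])-yaw+180)%360-180,1),'off',t.round(1),'per5',(t/5).round(1))
E
python3 -c "
from h import *
st()"
```

```text
q [ 0.554  0.172 -0.011  1.537  0.224  3.141] p [377.3 310.6 231.6] rpy [-167.2    8.6   31.8] F [-0.1 -1.  -0.2] gap 0.999 t 2.2
```

Request:
move_arm(steps=[{"offset":[0,0,0],"yaw":-7},{"offset":[0,0,0],"yaw":-7},{"offset":[0,0,0],"yaw":-7},{"offset":[0,0,0],"yaw":-7},{"offset":[0,0,0],"yaw":-7}])

```text
t: 2.65
position: [0.3765, 0.3117, 0.2317]
orientation: [-2.874, -0.006, 1.157]
force: [0.3, -0.2, -0.3]
finger_gap: 1.003
grip_force: 0.0
```

```bash
python3 -c "
from h import *
st()"
```

```text
q [ 0.557  0.172 -0.012  1.537  0.224  2.524] p [376.5 311.7 231.7] rpy [-164.6   -0.3   66.3] F [ 0.3 -0.2 -0.3] gap 1.003 t 2.6
```

Request:
move_arm(steps=[{"offset":[0,0,0],"yaw":-7},{"offset":[0,0,0],"yaw":-7},{"offset":[0,0,0],"yaw":-7},{"offset":[0,0,0],"yaw":-7},{"offset":[0,0,0],"yaw":-7}])

```text
t: 3.07
position: [0.3764, 0.3119, 0.2316]
orientation: [-2.924, -0.157, 1.752]
force: [0.2, 0.1, -0.3]
finger_gap: 1.0
grip_force: 0.0
```

Request:
move_arm(steps=[{"offset":[0,0,0],"yaw":-7},{"offset":[0,0,0],"yaw":-7},{"offset":[0,0,0],"yaw":-7},{"offset":[0,0,0],"yaw":-7},{"offset":[0,0,0],"yaw":-7}])

```text
t: 3.48
position: [0.3764, 0.3119, 0.2317]
orientation: [-3.054, -0.254, 2.369]
force: [-0.1, 0.4, -0.4]
finger_gap: 1.002
grip_force: 0.0
```

Request:
move_arm(steps=[{"offset":[0,0,0],"yaw":-7},{"offset":[0,0,0],"yaw":-7},{"offset":[0,0,0],"yaw":-7},{"offset":[0,0,0],"yaw":-7},{"offset":[0,0,0],"yaw":-7}])

```text
t: 3.9
position: [0.3764, 0.3119, 0.2317]
orientation: [3.065, -0.257, 3.001]
force: [-0.4, 0.1, 0.0]
finger_gap: 0.997
grip_force: 0.0
```

```bash
cat >> h.py <<'E'
def lean():
    s=st(); M=Rm(s['orientation']); z=M[:,2]; print('lean',z.round(4),'az of -lean',np.degrees(np.arctan2(-z[1],-z[0])).round(1),'radial az',np.degrees(np.arctan2(s['position'][1],s['position'][0])).round(1)); return s,M
def goR(x,y,z):
    s,M=lean(); t=M.T@(np.array([x,y,z])-s['position']*1000); print('off',t.round(1),'per5',(t/5).round(1))
E
python3 -c "
from h import *
goR(600*np.cos(np.radians(-24)),600*np.sin(np.radians(-24)),300)"
```

```text
q [ 0.557  0.172 -0.012  1.537  0.224  0.691] p [376.4 311.9 231.7] rpy [175.6 -14.7 172. ] F [-0.4  0.1  0. ] gap 0.997 t 3.9
lean [-0.2402  0.1116 -0.9643] az of -lean -24.9 radial az 39.6
off [-222.4 -514.9 -169.2] per5 [ -44.5 -103.   -33.8]
```

Request:
move_arm(steps=[{"offset":[-11,-25.7,-8.5],"yaw":0},{"offset":[-11,-25.7,-8.5],"yaw":0},{"offset":[-11,-25.7,-8.5],"yaw":0},{"offset":[-11,-25.7,-8.5],"yaw":0},{"offset":[-11,-25.7,-8.5],"yaw":0}])

```text
t: 4.32
position: [0.4181, 0.1718, 0.2495]
orientation: [3.066, -0.257, 2.995]
force: [-0.1, 0.4, 0.2]
finger_gap: 1.001
grip_force: 0.0
```

Request:
move_arm(steps=[{"offset":[-11,-25.7,-8.5],"yaw":0},{"offset":[-11,-25.7,-8.5],"yaw":0},{"offset":[-11,-25.7,-8.5],"yaw":0},{"offset":[-11,-25.7,-8.5],"yaw":0},{"offset":[-11,-25.7,-8.5],"yaw":0}])

```text
t: 4.73
position: [0.4599, 0.0327, 0.2671]
orientation: [3.066, -0.257, 2.995]
force: [1.4, 0.0, 0.2]
finger_gap: 1.003
grip_force: 0.0
```

Request:
move_arm(steps=[{"offset":[-11,-25.7,-8.5],"yaw":0},{"offset":[-11,-25.7,-8.5],"yaw":0},{"offset":[-11,-25.7,-8.5],"yaw":0},{"offset":[-11,-25.7,-8.5],"yaw":0},{"offset":[-11,-25.7,-8.5],"yaw":0}])

```text
t: 5.15
position: [0.5015, -0.1063, 0.2846]
orientation: [3.066, -0.258, 2.995]
force: [0.3, -0.5, -0.6]
finger_gap: 0.999
grip_force: 0.0
```

Request:
move_arm(steps=[{"offset":[-11,-25.7,-8.5],"yaw":0},{"offset":[-11,-25.7,-8.5],"yaw":0},{"offset":[-11,-25.7,-8.5],"yaw":0},{"offset":[-11,-25.7,-8.5],"yaw":0},{"offset":[-11,-25.7,-8.5],"yaw":0}])

```text
t: 5.57
position: [0.5432, -0.2452, 0.3021]
orientation: [3.066, -0.257, 2.995]
force: [0.9, -0.8, -0.3]
finger_gap: 0.999
grip_force: 0.0
```

```bash
python3 -c "
from h import *
goR(900*np.cos(np.radians(-24.9)),900*np.sin(np.radians(-24.9)),300)"
```

```text
q [-0.426  0.543  0.659  1.955  0.003 -0.269] p [ 543.2 -245.2  302.1] rpy [175.6 -14.7 171.6] F [ 0.9 -0.8 -0.3] gap 0.999 t 5.6
lean [-0.24    0.1122 -0.9643] az of -lean -25.0 radial az -24.3
off [-280.8  -86.7  -78.5] per5 [-56.2 -17.3 -15.7]
```

Request:
move_arm(steps=[{"offset":[-18.5,-5.7,-5.2],"yaw":0},{"offset":[-18.5,-5.7,-5.2],"yaw":0},{"offset":[-18.5,-5.7,-5.2],"yaw":0},{"offset":[-18.5,-5.7,-5.2],"yaw":0},{"offset":[-18.5,-5.7,-5.2],"yaw":0}])

```text
t: 5.98
position: [0.6173, -0.2808, 0.2788]
orientation: [3.075, -0.226, 2.992]
force: [-0.5, 0.0, -0.7]
finger_gap: 1.001
grip_force: 0.0
```

```bash
python3 -c "
from h import *
goR(900*np.cos(np.radians(-25)),900*np.sin(np.radians(-25)),300)"
```

```text
q [-0.428  0.738  0.952  2.02   0.003 -0.272] p [ 617.3 -280.8  278.8] rpy [176.2 -13.  171.5] F [-0.5  0.  -0.7] gap 1.001 t 6.0
lean [-0.2113  0.0992 -0.9724] az of -lean -25.1 radial az -24.5
off [-200.9  -64.3  -72.4] per5 [-40.2 -12.9 -14.5]
```

Request:
move_arm(steps=[{"offset":[-18,-5.8,-16],"yaw":0},{"offset":[-18,-5.8,-16],"yaw":0},{"offset":[-18,-5.8,-16],"yaw":0},{"offset":[-18,-5.8,-16],"yaw":0},{"offset":[-18,-5.8,-16],"yaw":0}])

```text
t: 6.4
position: [0.6624, -0.3053, 0.2801]
orientation: [3.1, -0.139, 2.988]
force: [-0.4, -0.2, -1.0]
finger_gap: 0.998
grip_force: 0.0
```

```bash
python3 -c "
from h import *
goR(900*np.cos(np.radians(-25)),900*np.sin(np.radians(-25)),300)"
```

```text
q [-4.33e-01  8.16e-01  1.12e+00  2.02e+00  2.00e-03 -2.76e-01] p [ 662.4 -305.3  280.1] rpy [177.6  -8.  171.2] F [-0.4 -0.2 -1. ] gap 0.998 t 6.4
lean [-0.1305  0.0621 -0.9895] az of -lean -25.4 radial az -24.7
off [-158.6  -48.9  -44.4] per5 [-31.7  -9.8  -8.9]
```

Request:
move_arm(steps=[{"offset":[-18,-5.8,-16],"yaw":0},{"offset":[-18,-5.8,-16],"yaw":0},{"offset":[-18,-5.8,-16],"yaw":0},{"offset":[-18,-5.8,-16],"yaw":0},{"offset":[-18,-5.8,-16],"yaw":0}])

```text
t: 6.82
position: [0.6958, -0.3244, 0.2914]
orientation: [3.126, -0.051, 2.985]
force: [-0.7, 0.3, 0.0]
finger_gap: 1.001
grip_force: 0.0
```

```bash
python3 -c "
from h import *
lean()"
```

```text
q [-4.370e-01  8.690e-01  1.266e+00  2.020e+00  1.000e-03 -2.800e-01] p [ 695.8 -324.4  291.4] rpy [179.1  -2.9 171. ] F [-0.7  0.3  0. ] gap 1.001 t 6.8
lean [-0.0475  0.0235 -0.9986] az of -lean -26.3 radial az -25.0
```

Request:
move_arm(steps=[{"offset":[-18,-5.8,-16],"yaw":0},{"offset":[-18,-5.8,-16],"yaw":0},{"offset":[-9,-2.9,-8],"yaw":0},{"offset":[0,0,0],"yaw":0},{"offset":[0,0,0],"yaw":0}])

```text
t: 7.23
position: [0.708, -0.3317, 0.3011]
orientation: [3.138, -0.007, 2.985]
force: [0.2, 0.2, -0.4]
finger_gap: 0.999
grip_force: 0.0
```

```bash
python3 -c "
from h import *
lean()"
```

```text
q [-4.390e-01  8.860e-01  1.328e+00  2.020e+00  1.000e-03 -2.820e-01] p [ 708.  -331.7  301.1] rpy [179.8  -0.4 171. ] F [ 0.2  0.2 -0.4] gap 0.999 t 7.2
lean [-0.0066  0.0044 -1.    ] az of -lean -34.1 radial az -25.1
```

```bash
python3 -c "
from h import *
go(550,60.3,180,183)"
```

```text
turn -12.0 off [137.3 399.7 121.1] per5 [27.5 79.9 24.2]
```

Request:
move_arm(steps=[{"offset":[0,0,3],"yaw":-2.4},{"offset":[0,0,3],"yaw":-2.4},{"offset":[0,0,3],"yaw":-2.4},{"offset":[0,0,3],"yaw":-2.4},{"offset":[0,0,3],"yaw":-2.4}])

```text
t: 7.65
position: [0.7075, -0.3314, 0.2859]
orientation: [3.137, -0.007, -3.087]
force: [-0.1, 0.8, 0.0]
finger_gap: 1.001
grip_force: 0.0
```

Request:
move_arm(steps=[{"offset":[9.2,26.6,7],"yaw":0},{"offset":[9.2,26.6,7],"yaw":0},{"offset":[9.2,26.6,7],"yaw":0},{"offset":[9.2,26.6,7],"yaw":0},{"offset":[9.2,26.6,7],"yaw":0}])

```text
t: 8.07
position: [0.6559, -0.2048, 0.2533]
orientation: [3.137, -0.007, -3.089]
force: [-0.5, 1.0, 0.1]
finger_gap: 0.998
grip_force: 0.0
```

Request:
move_arm(steps=[{"offset":[9.2,26.6,7],"yaw":0},{"offset":[9.2,26.6,7],"yaw":0},{"offset":[9.2,26.6,7],"yaw":0},{"offset":[9.2,26.6,7],"yaw":0},{"offset":[9.2,26.6,7],"yaw":0}])

```text
t: 8.48
position: [0.6028, -0.0743, 0.2193]
orientation: [3.137, -0.007, -3.089]
force: [0.4, 0.4, 0.4]
finger_gap: 1.001
grip_force: 0.0
```

Request:
move_arm(steps=[{"offset":[9.2,26.6,7],"yaw":0},{"offset":[9.2,26.6,7],"yaw":0},{"offset":[9.2,26.6,7],"yaw":0},{"offset":[9.2,26.6,7],"yaw":0},{"offset":[9.2,26.6,7],"yaw":0}])

```text
t: 8.9
position: [0.5497, 0.056, 0.1851]
orientation: [3.137, -0.007, -3.089]
force: [0.1, 0.8, -0.2]
finger_gap: 0.999
grip_force: 0.0
```

```bash
cat >> h.py <<'E'
def wcloud(c):
    """fisheye: range_z is along the optical axis"""
    z=c['range_z']; h,w=z.shape; K=c['mtx']
    u,v=np.meshgrid(np.arange(w),np.arange(h)); x=(u-K[0,2])/K[0,0]; y=(v-K[1,2])/K[1,1]; r=np.hypot(x,y)+1e-9
    k=np.tan(np.minimum(r,1.4))/r
    return (np.stack([x*k*z,y*k*z,z],-1))@Rm(c['rotation']).T+np.array(c['eye'])
E
python3 - <<'E'
from h import *
lean()
c=cam('wrist','w1.png'); P=wcloud(c)
print(np.round(c['eye'],3),np.round(c['rotation'],3))
for lo,hi in((0.065,0.1),(0.03,0.042)):
    for b in blobs(P,lo,hi,100,90000): print(b)
E
```

```text
q [ 0.099  0.186 -0.069  1.322  0.005  0.046] p [549.7  56.  185.1] rpy [ 179.7   -0.4 -177. ] F [ 0.1  0.8 -0.2] gap 0.999 t 8.9
lean [-0.0067  0.0041 -1.    ] az of -lean -31.1 radial az 5.8
[0.471 0.05  0.328] [ 2.827 -0.003  1.624]
([262, 175, 40, 61, 2345], np.float64(0.078), array([551.7,  57.8]), array([49.9, 32.4]), 3.7)
([448, 289, 58, 49, 1357], np.float64(0.0854), array([661. , 282.7]), array([60.1, 45.3]), 86.1)
([0, 135, 326, 240, 45166], np.float64(0.0364), array([652. , -96.4]), array([294.5, 400.1]), 3.1)
([436, 274, 41, 41, 330], np.float64(0.0359), array([660.2, 271.2]), array([31.5, 63.2]), 52.4)
([495, 276, 38, 28, 201], np.float64(0.0363), array([657.2, 371.5]), array([15.5, 66.7]), 30.6)
([498, 283, 45, 56, 500], np.float64(0.0362), array([706.6, 417.9]), array([44.1, 93.3]), 64.8)
```

View pics/w1.png

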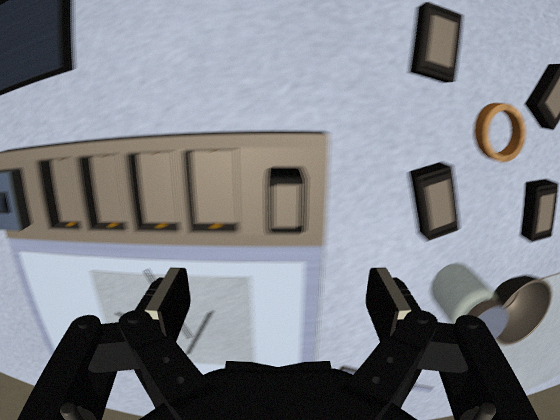

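Request:
move_arm(steps=[{"offset":[-1,3,28],"yaw":0},{"offset":[0,0,28],"yaw":0},{"offset":[0,0,28],"yaw":0},{"offset":[0,0,28],"yaw":0},{"offset":[0,0,31],"yaw":0}])

```text
t: 9.37
position: [0.5507, 0.0585, 0.0419]
orientation: [3.137, -0.005, -3.088]
force: [0.7, 0.4, -0.4]
finger_gap: 1.003
grip_force: 0.0
```

Request:
move_arm(steps=[{"offset":[0,0,0],"yaw":0},{"offset":[0,0,0],"yaw":0},{"offset":[0,0,0],"yaw":0},{"offset":[0,0,0],"yaw":0},{"offset":[0,0,0],"yaw":0}], gripper=0, newtons=80)

```text
t: 9.78
position: [0.5528, 0.0592, 0.0454]
orientation: [3.135, -0.002, -3.089]
force: [0.4, 2.0, 1.1]
finger_gap: 0.362
grip_force: 79.1
```

Request:
move_arm(steps=[{"offset":[0,0,0],"yaw":0},{"offset":[0,0,0],"yaw":0},{"offset":[0,0,0],"yaw":0},{"offset":[0,0,0],"yaw":0},{"offset":[0,0,0],"yaw":0}])

```text
t: 10.2
position: [0.5528, 0.0592, 0.0454]
orientation: [3.136, -0.001, -3.088]
force: [-0.2, 1.8, 6.7]
finger_gap: 0.364
grip_force: 79.9
```

Request:
move_arm(steps=[{"offset":[0,0,-6],"yaw":0},{"offset":[0,0,-6],"yaw":0},{"offset":[0,0,-8],"yaw":0},{"offset":[0,0,-10],"yaw":0},{"offset":[0,0,-10],"yaw":0}])

```text
t: 10.62
position: [0.5513, 0.0581, 0.0841]
orientation: [3.138, -0.006, -3.089]
force: [0.8, -0.0, -1.7]
finger_gap: 0.362
grip_force: 84.8
```

Request:
move_arm(steps=[{"offset":[0,0,-12],"yaw":0},{"offset":[0,0,-12],"yaw":0},{"offset":[0,0,-12],"yaw":0},{"offset":[0,0,-12],"yaw":0},{"offset":[0,0,-12],"yaw":0}])

```text
t: 11.03
position: [0.5518, 0.0578, 0.145]
orientation: [3.138, -0.004, -3.089]
force: [-0.4, -0.4, -1.9]
finger_gap: 0.363
grip_force: 84.8
```

Run:
```python
from h import *
lean(); go(370,-265,140,187)
for n,f in(('side',cloud),('top',cloud)):
    for b in blobs(f(cam(n)),0.09,0.17,20,3000,y=(-0.05,0.2),x=(0.5,0.65)): print(n,b)
```

```text
q [ 0.102  0.198 -0.143  1.234  0.004  0.05 ] p [551.8  57.8 145. ] rpy [ 179.8   -0.2 -177. ] F [-0.4 -0.4 -1.9] gap 0.363 t 11.0
lean [-0.0045  0.0035 -1.    ] az of -lean -38.4 radial az 6.0
turn -4.0 off [ 219.8 -298.2    5. ] per5 [ 44.  -59.6   1. ]
side ([257, 181, 22, 21, 276], np.float64(0.1515), array([542.6,  67.3]), array([58.8, 32.7]), 38.1)
```

Request:
move_arm(steps=[{"offset":[19.8,-31.3,0],"yaw":0},{"offset":[19.8,-31.3,0],"yaw":0},{"offset":[19.8,-31.3,0],"yaw":0},{"offset":[19.8,-31.3,0],"yaw":0},{"offset":[19.8,-31.3,0],"yaw":0}])

```text
t: 11.55
position: [0.4598, -0.1046, 0.1427]
orientation: [3.138, -0.006, -3.088]
force: [1.2, -0.9, -1.4]
finger_gap: 0.364
grip_force: 84.7
```

Request:
move_arm(steps=[{"offset":[19.8,-31.3,0],"yaw":0},{"offset":[19.8,-31.3,0],"yaw":0},{"offset":[19.8,-31.3,0],"yaw":0},{"offset":[19.8,-31.3,0],"yaw":0},{"offset":[19.8,-31.3,0],"yaw":0}])

```text
t: 11.97
position: [0.369, -0.2662, 0.1427]
orientation: [3.138, -0.006, -3.089]
force: [2.0, -0.5, -0.8]
finger_gap: 0.362
grip_force: 84.7
```

Request:
move_arm(steps=[{"offset":[0,0,22],"yaw":0},{"offset":[0,0,22],"yaw":0},{"offset":[0,0,22],"yaw":0},{"offset":[0,0,22],"yaw":0},{"offset":[0,0,15],"yaw":0}])

```text
t: 12.38
position: [0.3686, -0.2642, 0.0377]
orientation: [3.136, -0.007, -3.09]
force: [0.3, -0.1, -2.4]
finger_gap: 0.365
grip_force: 84.9
```

Request:
move_arm(steps=[{"offset":[0,0,0],"yaw":0},{"offset":[0,0,0],"yaw":0},{"offset":[0,0,0],"yaw":0},{"offset":[0,0,0],"yaw":0},{"offset":[0,0,0],"yaw":0}], gripper=1)

```text
t: 12.8
position: [0.3705, -0.2649, 0.0407]
orientation: [3.139, -0.004, -3.089]
force: [0.1, 1.0, -0.6]
finger_gap: 1.001
grip_force: 0.0
```

Request:
move_arm(steps=[{"offset":[0,0,0],"yaw":0},{"offset":[0,0,0],"yaw":0},{"offset":[0,0,0],"yaw":0},{"offset":[0,0,0],"yaw":0},{"offset":[0,0,0],"yaw":0}])

```text
t: 13.22
position: [0.3699, -0.2645, 0.0396]
orientation: [3.137, -0.006, -3.089]
force: [0.2, -0.4, -0.1]
finger_gap: 0.997
grip_force: 0.0
```

Request:
move_arm(steps=[{"offset":[0,0,-15],"yaw":0},{"offset":[0,0,-25],"yaw":0},{"offset":[0,0,-35],"yaw":0},{"offset":[0,0,-40],"yaw":0},{"offset":[0,0,-40],"yaw":0}])

```text
t: 13.63
position: [0.3701, -0.2646, 0.1958]
orientation: [3.136, -0.007, -3.089]
force: [1.5, -1.7, 0.2]
finger_gap: 1.001
grip_force: 0.0
```

Run:
```python
from h import *
lean()
c=cam('wrist','w2.png'); P=wcloud(c)
for b in blobs(P,0.034,0.09,100,90000,x=(0.28,0.46),y=(-0.36,-0.17)): print(b)
t=cam('top'); P=cloud(t)
print('packs')
for b in blobs(P,0.018,0.035,100,900,x=(0.3,0.65),y=(0.1,0.5)): print(b)
```

```text
q [-0.621  0.003 -0.249  1.327 -0.    -0.673] p [ 370.1 -264.6  195.8] rpy [ 179.7   -0.4 -177. ] F [ 1.5 -1.7  0.2] gap 1.001 t 13.6
lean [-0.007   0.0049 -1.    ] az of -lean -34.7 radial az -35.6
([259, 160, 38, 63, 2252], np.float64(0.0699), array([ 367.5, -266.3]), array([50.2, 32. ]), 2.6)
packs
([135, 179, 20, 32, 526], np.float64(0.0268), array([558.4, 399.4]), array([77.1, 45.1]), 11.9)
([200, 183, 25, 33, 514], np.float64(0.0271), array([556.6, 225.4]), array([76.6, 44.4]), 20.4)
([165, 218, 27, 27, 243], np.float64(0.0225), array([469.1, 303.4]), array([65.8, 66.3]), 50.8)
([125, 236, 34, 35, 578], np.float64(0.027), array([408.4, 387.7]), array([45.5, 76.9]), 56.4)
([202, 250, 23, 33, 567], np.float64(0.027), array([386.7, 206.5]), array([44.4, 76.2]), 84.5)
```

View pics/w2.png

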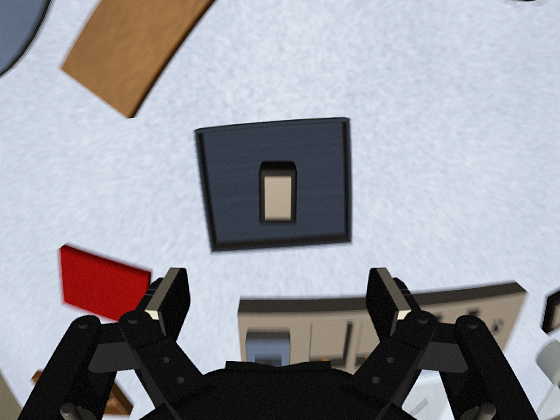

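Run:
```python
from h import *
go(386.5,207.5,140,174.4)
```

```text
turn 8.6 off [ 33.1 473.4  61.1] per5 [ 6.6 94.7 12.2]
```

Request:
move_arm(steps=[{"offset":[0,0,0],"yaw":2.8},{"offset":[0,0,0],"yaw":2.9},{"offset":[0,0,0],"yaw":2.9},{"offset":[0,0,0],"yaw":0},{"offset":[0,0,0],"yaw":0}])

```text
t: 14.15
position: [0.3707, -0.265, 0.1943]
orientation: [3.138, -0.007, 3.046]
force: [0.4, -0.3, -0.0]
finger_gap: 0.999
grip_force: 0.0
```

Request:
move_arm(steps=[{"offset":[2.2,31.6,3.7],"yaw":0},{"offset":[2.2,31.6,3.7],"yaw":0},{"offset":[2.2,31.6,3.7],"yaw":0},{"offset":[2.2,31.6,3.7],"yaw":0},{"offset":[2.2,31.6,3.7],"yaw":0}])

```text
t: 14.57
position: [0.3747, -0.1055, 0.1764]
orientation: [3.138, -0.006, 3.045]
force: [1.3, 0.6, 0.2]
finger_gap: 1.001
grip_force: 0.0
```

Request:
move_arm(steps=[{"offset":[2.2,31.6,3.7],"yaw":0},{"offset":[2.2,31.6,3.7],"yaw":0},{"offset":[2.2,31.6,3.7],"yaw":0},{"offset":[2.2,31.6,3.7],"yaw":0},{"offset":[2.2,31.6,3.7],"yaw":0}])

```text
t: 14.98
position: [0.3791, 0.0532, 0.1586]
orientation: [3.138, -0.006, 3.046]
force: [1.0, -0.1, 0.5]
finger_gap: 0.996
grip_force: 0.0
```

Request:
move_arm(steps=[{"offset":[2.2,31.6,3.7],"yaw":0},{"offset":[2.2,31.6,3.7],"yaw":0},{"offset":[2.2,31.6,3.7],"yaw":0},{"offset":[2.2,31.6,3.7],"yaw":0},{"offset":[2.2,31.6,3.7],"yaw":0}])

```text
t: 15.4
position: [0.3833, 0.2117, 0.1407]
orientation: [3.138, -0.006, 3.046]
force: [0.6, 0.5, 0.4]
finger_gap: 0.999
grip_force: 0.0
```

Run:
```python
from h import *
lean()
P=wcloud(cam('wrist'))
for b in blobs(P,0.018,0.04,300,90000,x=(0.3,0.65),y=(0.1,0.5)): print(b)
t=cam('side'); P=cloud(t)
print('side')
for b in blobs(P,0.018,0.035,100,900,x=(0.3,0.65),y=(0.1,0.5)): print(b)
go(386.5,207.5,11,174.4)
```

```text
q [ 0.5   -0.019 -0.392  1.201  0.006  0.596] p [383.3 211.7 140.7] rpy [179.8  -0.3 174.5] F [0.6 0.5 0.4] gap 0.999 t 15.4
lean [-0.0057  0.0041 -1.    ] az of -lean -35.3 radial az 28.9
([246, 161, 55, 87, 4577], np.float64(0.0261), array([386.9, 206.3]), array([44.4, 75.1]), 84.5)
([427, 166, 72, 88, 3057], np.float64(0.0257), array([409.5, 387.3]), array([46.3, 76.1]), 55.7)
([349, 245, 66, 59, 1049], np.float64(0.0214), array([464.4, 302.7]), array([57. , 68.1]), 14.1)
([436, 298, 36, 26, 532], np.float64(0.0253), array([531.8, 394.2]), array([22.3, 45.2]), 11.1)
([274, 321, 64, 48, 1641], np.float64(0.0259), array([555.8, 225.1]), array([74.6, 44.5]), 20.5)
side
([228, 234, 32, 8, 147], np.float64(0.0267), array([607.7, 103.5]), array([82.4,  6.7]), 1.0)
([236, 261, 35, 19, 499], np.float64(0.0275), array([556.2, 228.1]), array([75.7, 47.1]), 20.3)
([309, 262, 36, 20, 504], np.float64(0.0275), array([386.2, 209.2]), array([48., 76.]), 83.7)
([270, 286, 32, 24, 317], np.float64(0.0228), array([468.6, 306.7]), array([67.6, 66.3]), 59.3)
([289, 312, 45, 36, 844], np.float64(0.0275), array([408.3, 390.4]), array([46.7, 77. ]), 56.7)
([212, 315, 41, 22, 802], np.float64(0.0276), array([558. , 401.6]), array([75.9, 48.4]), 11.5)
turn 0.4 off [ -3.6  -5.6 129.1] per5 [-0.7 -1.1 25.8]
```

Request:
move_arm(steps=[{"offset":[-3.8,-5.6,20],"yaw":0.4},{"offset":[0,0,30],"yaw":0},{"offset":[0,0,30],"yaw":0},{"offset":[0,0,30],"yaw":0},{"offset":[0,0,19],"yaw":0}])

```text
t: 15.92
position: [0.3847, 0.2034, 0.0092]
orientation: [3.14, -0.009, 3.038]
force: [-1.0, -0.6, -0.3]
finger_gap: 0.998
grip_force: 0.0
```

Request:
move_arm(steps=[{"offset":[0,0,0],"yaw":0},{"offset":[0,0,0],"yaw":0},{"offset":[0,0,0],"yaw":0},{"offset":[0,0,0],"yaw":0},{"offset":[0,0,0],"yaw":0}], gripper=0, newtons=50)

```text
t: 16.33
position: [0.3877, 0.2053, 0.0139]
orientation: [3.136, -0.003, 3.037]
force: [-1.8, -0.7, 7.3]
finger_gap: 0.503
grip_force: 51.5
```

Request:
move_arm(steps=[{"offset":[0,0,0],"yaw":0},{"offset":[0,0,-10],"yaw":0},{"offset":[0,0,-20],"yaw":0},{"offset":[0,0,-30],"yaw":0},{"offset":[0,0,-40],"yaw":0}])

```text
t: 16.75
position: [0.3851, 0.2034, 0.112]
orientation: [3.14, -0.01, 3.038]
force: [1.1, 1.3, -1.3]
finger_gap: 0.503
grip_force: 51.1
```

Run:
```python
from h import *
lean()
c=cam('wrist','w3.png')
t=cloud(cam('side'))
for b in blobs(t,0.06,0.14,30,2000,x=(0.33,0.45),y=(0.15,0.26)): print(b)
x,y=386,207; M=(abs(t[...,0]-.386)<.06)&(abs(t[...,1]-.225)<.03)&(t[...,2]>.05)&(t[...,2]<.2)
print('zmin',np.percentile(t[M][:,2],[1,5,50]))
```

```text
q [ 0.482 -0.007 -0.445  1.14   0.006  0.586] p [385.1 203.4 112. ] rpy [179.9  -0.6 174. ] F [ 1.1  1.3 -1.3] gap 0.503 t 16.8
lean [-0.0095  0.0022 -1.    ] az of -lean -13.1 radial az 27.8
([310, 223, 38, 24, 622], np.float64(0.1323), array([388.3, 210.5]), array([61.1, 76.2]), 84.2)
zmin [0.10977118 0.11174723 0.13398512]
```

View pics/w3.png

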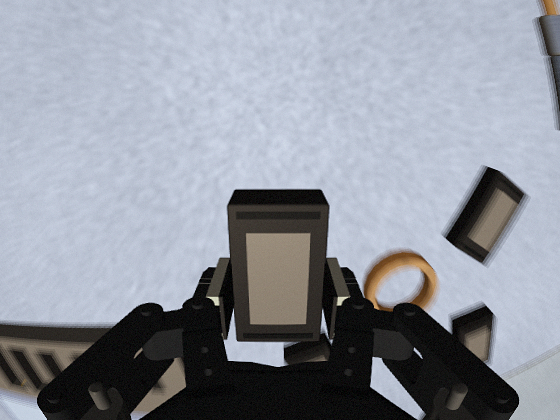

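Run:
```python
from h import *
s,_=lean()
t=cloud(cam('side')); p=cloud(cam('top'))
for nm,q in(('side',t),('top',p)):
    M=(abs(q[...,0]-.386)<.05)&(abs(q[...,1]-.207)<.04)&(q[...,2]>.06)&(q[...,2]<.2)
    z=q[M][:,2]; print(nm,len(z),np.percentile(z,[1,5,20,50]))
    h,_=np.histogram(z,np.arange(.06,.2,.005)); print(h)
lean()
c=cam('wrist'); P=wcloud(c); print(P[240:330:30,285].round(4)); print(P[215,285].round(4))
# lightbox / bays in top
for b in blobs(p,0.030,0.042,2000,40000): print(b)
for b in blobs(p,0.004,0.022,100,1500,x=(0.48,.65),y=(-.28,.08)): print('bay',b)
```

```text
q [ 0.482 -0.012 -0.435  1.141  0.006  0.586] p [389.9 205.9 118.7] rpy [1.795e+02 1.000e-01 1.740e+02] F [ 0.9  0.8 -1.4] gap 0.5 t 16.9
lean [ 0.0032  0.0089 -1.    ] az of -lean -110.0 radial az 27.8
side 777 [0.10720519 0.10935949 0.11792527 0.13180077]
[  0   0   0   0   0   0   0   0   0  43  68  73  60  63 293  24  29  24
  27  14   1   5   8   7   4   9  14  11]
top 190 [0.10692089 0.11189842 0.12653728 0.12887091]
[ 0  0  0  0  0  0  0  0  1  7  9  9  9 86 35  1  0  1  0  0  1  5  8  1
  5  3  6  3]
q [ 0.482 -0.009 -0.443  1.137  0.006  0.586] p [387.7 204.7 113.8] rpy [179.7  -0.2 174. ] F [ 0.1  0.3 -2. ] gap 0.5 t 16.9
lean [-0.0025  0.0058 -1.    ] az of -lean -66.3 radial az 27.8
[[0.3666 0.2087 0.126 ]
 [0.3814 0.2073 0.1264]
 [0.3985 0.2057 0.1256]]
[0.3546 0.2098 0.1274]
([261, 112, 161, 114, 14004], np.float64(0.0374), array([656.7, -96.5]), array([307.1, 400.1]), 3.0)
bay ([295, 190, 19, 30, 556], np.float64(0.0109), array([556.9, -12.1]), array([76.6, 47.3]), 2.9)
bay ([319, 190, 19, 30, 549], np.float64(0.011), array([560.1, -73. ]), array([76.2, 45.9]), 2.8)
bay ([343, 190, 19, 30, 532], np.float64(0.0112), array([ 563.3, -133.7]), array([77.2, 45. ]), 2.7)
bay ([366, 190, 19, 30, 524], np.float64(0.011), array([ 566.2, -194.5]), array([76.5, 44.4]), 3.4)
```

Run:
```python
from h import *
go(555,60,180,183)
```

```text
turn -9.0 off [-160.4 -152.9  -67.6] per5 [-32.1 -30.6 -13.5]
```

Request:
move_arm(steps=[{"offset":[0,0,-13],"yaw":-3},{"offset":[0,0,-13],"yaw":-3},{"offset":[0,0,-13],"yaw":-3},{"offset":[0,0,-13],"yaw":0},{"offset":[0,0,-13],"yaw":0}])

```text
t: 17.42
position: [0.3862, 0.2035, 0.1759]
orientation: [3.139, -0.009, -3.089]
force: [1.4, -0.5, -1.0]
finger_gap: 0.498
grip_force: 51.1
```

Request:
move_arm(steps=[{"offset":[-16,-15.3,0],"yaw":0},{"offset":[-16,-15.3,0],"yaw":0},{"offset":[-16,-15.3,0],"yaw":0},{"offset":[-16,-15.3,0],"yaw":0},{"offset":[-16,-15.3,0],"yaw":0}])

```text
t: 17.83
position: [0.4708, 0.1308, 0.1745]
orientation: [3.138, -0.009, -3.089]
force: [0.0, -0.1, -0.5]
finger_gap: 0.5
grip_force: 51.1
```

Request:
move_arm(steps=[{"offset":[-16,-15.3,0],"yaw":0},{"offset":[-16,-15.3,0],"yaw":0},{"offset":[-16,-15.3,0],"yaw":0},{"offset":[-16,-15.3,0],"yaw":0},{"offset":[-16,-15.3,0],"yaw":0}])

```text
t: 18.25
position: [0.5547, 0.0587, 0.1734]
orientation: [3.137, -0.009, -3.089]
force: [0.1, 0.7, -0.9]
finger_gap: 0.499
grip_force: 51.1
```

Request:
move_arm(steps=[{"offset":[0,0,0],"yaw":0},{"offset":[0,0,0],"yaw":0},{"offset":[0,0,0],"yaw":0},{"offset":[0,0,0],"yaw":0},{"offset":[0,0,0],"yaw":0}])

```text
t: 18.67
position: [0.5542, 0.0603, 0.1751]
orientation: [3.137, -0.006, -3.088]
force: [0.0, -0.0, -0.9]
finger_gap: 0.496
grip_force: 51.1
```

```bash
cat >> h.py <<'E'
def wray(c,h):
    """all wrist pixels cast on plane z=h"""
    K=c['mtx']; u,v=np.meshgrid(np.arange(560),np.arange(420)); x=(u-K[0,2])/K[0,0]; y=(v-K[1,2])/K[1,1]; r=np.hypot(x,y)+1e-9
    d=np.stack([np.sin(r)*x/r,np.sin(r)*y/r,np.cos(r)],-1)@Rm(c['rotation']).T; e=np.array(c['eye'])
    return e+d*((h-e[2])/d[...,2])[...,None]
def holes(c,amin=300):
    P=wcloud(c); Q=wray(c,0.036)
    m=((P[...,2]<0.031)&(P[...,2]>-.01)&(Q[...,0]>.49)&(Q[...,0]<.62)&(Q[...,1]>-.26)&(Q[...,1]<.09)).astype(np.uint8)
    n,l,s,_=cv2.connectedComponentsWithStats(m,connectivity=4)
    for i in range(1,n):
        if s[i,4]>amin:
            r=cv2.minAreaRect((Q[l==i][:,:2]*1000).astype(np.float32)); print('hole',s[i].tolist(),np.round(r[0],1),np.round(r[1],1),round(r[2],1))
E
python3 - <<'E'
from h import *
lean()
c=cam('wrist','w4.png'); holes(c)
P=wcloud(c); 
for b in blobs(P,0.030,0.042,2000,90000): print(b)
lean()
E
```

```text
q [ 0.106  0.197 -0.078  1.302  0.005  0.052] p [554.2  60.3 175.1] rpy [ 179.7   -0.4 -176.9] F [ 0.  -0.  -0.9] gap 0.496 t 18.7
lean [-0.0065  0.0042 -1.    ] az of -lean -32.7 radial az 6.2
hole [0, 120, 318, 30, 4135] [492.8 -85.5] [ 23.  350.1] 3.0
hole [174, 148, 55, 84, 4063] [554.6 -10.9] [79.  47.5] 2.8
hole [117, 150, 52, 81, 3416] [557.5 -70.3] [78.6 47.2] 3.1
hole [69, 153, 46, 77, 2669] [ 560.7 -129.6] [78.5 46.9] 3.2
hole [29, 157, 41, 71, 2030] [ 563.8 -188.9] [78.3 46.2] 3.3
([0, 130, 323, 227, 32633], np.float64(0.0363), array([649.2, -96.9]), array([288.7, 400.6]), 3.1)
([224, 309, 88, 58, 2034], np.float64(0.0368), array([725.2,  59.5]), array([102.6,  79.1]), 82.8)
q [ 0.106  0.197 -0.077  1.302  0.005  0.052] p [554.4  60.2 175.3] rpy [ 179.7   -0.3 -176.9] F [-0.3 -0.1 -1. ] gap 0.499 t 18.7
lean [-0.0061  0.0042 -1.    ] az of -lean -34.4 radial az 6.2
```

View pics/w4.png

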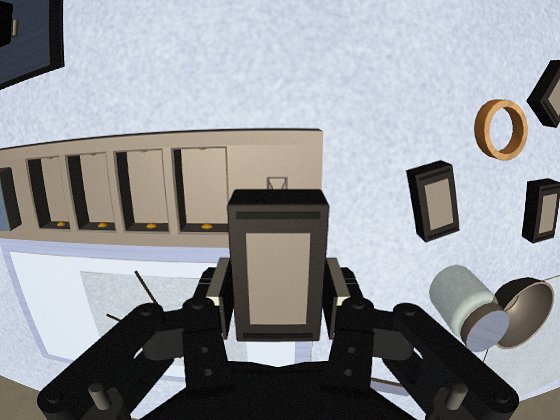

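```bash
cat >> h.py <<'E'
def held(c,tcp,zt):
    """held pack's top in the wrist picture: colour outline rays on plane z=zt -> offset from the TCP"""
    Q=wray(c,zt); P=wcloud(c)
    m=((abs(P[...,2]-zt)<.006)&(np.hypot(Q[...,0]-tcp[0]/1e3,Q[...,1]-tcp[1]/1e3)<.06)).astype(np.uint8)
    n,l,s,_=cv2.connectedComponentsWithStats(cv2.morphologyEx(m,cv2.MORPH_OPEN,np.ones((25,25),np.uint8)))
    i=1+np.argmax(s[1:,4]); q=P[l==i]; r=cv2.minAreaRect((q[:,:2]*1000).astype(np.float32)); print('held',s[i],'z',np.median(q[:,2]).round(4),np.round(r[0],1),np.round(r[1],1),round(r[2],1),'minus tcp',np.round(np.array(r[0])-tcp[:2],1))
E
python3 - <<'E'
from h import *
s=st(); c=cam('wrist'); held(c,s['position']*1000,s['position'][2]+.012)
go(554.6,-11,100,183)
E
```

```text
q [ 0.106  0.197 -0.077  1.302  0.005  0.052] p [554.4  60.2 175.3] rpy [ 179.7   -0.3 -176.9] F [-0.3 -0.1 -1. ] gap 0.499 t 18.7
held [ 231  222   71  120 5058] z 0.1874 [559.2  51.9] [70.7 31.7] 14.3 minus tcp [ 4.8 -8.3]
turn 0.1 off [  3.6 -71.1  75.4] per5 [  0.7 -14.2  15.1]
```

Run:
```python
from h import *
s=st(); c=cam('wrist'); Q=wray(c,.1874)
for u,v in((229,207),(328,207),(236,340),(321,340)): print((Q[v,u]*1000).round(1))
q=[Q[v,u]*1000 for u,v in((229,207),(328,207),(236,340),(321,340))]; m=sum(q)/4; print(m.round(1),(m-s['position']*1000).round(1))
```

```text
q [ 0.106  0.197 -0.077  1.302  0.005  0.052] p [554.5  60.2 175.4] rpy [ 179.7   -0.3 -176.9] F [ 0.1  0.5 -0.1] gap 0.495 t 18.8
[519.   35.8 187.4]
[516.8  77.9 187.4]
[592.2  38.6 187.4]
[590.   83.2 187.4]
[554.5  58.9 187.4] [-0.  -1.3 12. ]
```

Request:
move_arm(steps=[{"offset":[0.8,-14,0],"yaw":0},{"offset":[0.8,-14,10],"yaw":0},{"offset":[0.8,-14,20],"yaw":0},{"offset":[0.9,-14,20],"yaw":0},{"offset":[0.9,-14.4,25],"yaw":0.1}])

```text
t: 19.23
position: [0.5543, -0.0123, 0.0996]
orientation: [3.138, -0.004, -3.091]
force: [1.3, -0.7, -0.8]
finger_gap: 0.496
grip_force: 51.2
```

Request:
move_arm(steps=[{"offset":[0,0,10],"yaw":0},{"offset":[0,0,10],"yaw":0},{"offset":[0,0,10],"yaw":0},{"offset":[0,0,10],"yaw":0},{"offset":[0,0,0],"yaw":0}])

```text
t: 19.65
position: [0.553, -0.01, 0.0583]
orientation: [3.137, -0.008, -3.09]
force: [-0.4, -0.7, -1.6]
finger_gap: 0.498
grip_force: 51.2
```

Run:
```python
from h import *
s=lean(); go(554,-10.3,41,183)
```

```text
q [-0.02   0.24  -0.286  1.053  0.004 -0.072] p [553.  -10.   58.3] rpy [ 179.7   -0.4 -177. ] F [-0.4 -0.7 -1.6] gap 0.498 t 19.6
lean [-0.008   0.0042 -1.    ] az of -lean -27.7 radial az -1.0
turn -0.0 off [-1.  -0.4 17.3] per5 [-0.2 -0.1  3.5]
```

Request:
move_arm(steps=[{"offset":[-0.6,-0.4,4],"yaw":0},{"offset":[0,0,4],"yaw":0},{"offset":[0,0,4],"yaw":0},{"offset":[0,0,4],"yaw":0},{"offset":[0,0,1],"yaw":0}])

```text
t: 20.07
position: [0.5541, -0.0105, 0.0424]
orientation: [3.137, -0.006, -3.09]
force: [0.3, -0.0, -1.8]
finger_gap: 0.498
grip_force: 51.2
```

Request:
move_arm(steps=[{"offset":[0,0,0],"yaw":0},{"offset":[0,0,0],"yaw":0},{"offset":[0,0,0],"yaw":0},{"offset":[0,0,0],"yaw":0},{"offset":[0,0,0],"yaw":0}])

```text
t: 20.48
position: [0.5545, -0.0107, 0.0432]
orientation: [3.137, -0.005, -3.091]
force: [0.3, 0.0, -0.8]
finger_gap: 0.498
grip_force: 51.2
```

Request:
move_arm(steps=[{"offset":[0,0,0],"yaw":0},{"offset":[0,0,0],"yaw":0},{"offset":[0,0,0],"yaw":0},{"offset":[0,0,0],"yaw":0},{"offset":[0,0,0],"yaw":0}], gripper=0.8)

```text
t: 20.9
position: [0.5544, -0.0107, 0.0431]
orientation: [3.137, -0.005, -3.091]
force: [0.0, 0.0, 0.7]
finger_gap: 0.801
grip_force: 0.0
```

Request:
move_arm(steps=[{"offset":[0,0,-10],"yaw":0},{"offset":[0,0,-15],"yaw":0},{"offset":[0,0,-15],"yaw":0},{"offset":[0,0,0],"yaw":0},{"offset":[0,0,0],"yaw":0}])

```text
t: 21.32
position: [0.5554, -0.0109, 0.0842]
orientation: [3.137, -0.003, -3.091]
force: [-0.0, -0.2, 1.2]
finger_gap: 0.8
grip_force: 0.0
```

Request:
move_arm(steps=[{"offset":[0,0,0],"yaw":0},{"offset":[0,0,0],"yaw":0},{"offset":[0,0,0],"yaw":0},{"offset":[0,0,0],"yaw":0},{"offset":[0,0,0],"yaw":0}], gripper=0)

```text
t: 21.73
position: [0.5543, -0.0109, 0.0825]
orientation: [3.137, -0.007, -3.091]
force: [-0.4, 0.4, -0.1]
finger_gap: 0.085
grip_force: 0.0
```

Request:
move_arm(steps=[{"offset":[0,0,0],"yaw":0},{"offset":[0,0,0],"yaw":0},{"offset":[0,0,0],"yaw":0},{"offset":[0,0,10],"yaw":0},{"offset":[0,0,10],"yaw":0}])

```text
t: 22.15
position: [0.5549, -0.0108, 0.0627]
orientation: [3.137, -0.004, -3.091]
force: [0.1, -1.3, -0.3]
finger_gap: 0.004
grip_force: 0.0
```

Run:
```python
from h import *
lean()
for n,f in(('side',cloud),('top',cloud)):
    P=f(cam(n))
    for b in blobs(P,0.042,0.056,40,3000,y=(-0.06,0.04),x=(0.5,0.62)): print(n,b)
go(554.5,-10.9,45,183)
```

```text
q [-0.022  0.238 -0.278  1.059  0.004 -0.073] p [554.9 -10.8  62.7] rpy [ 179.8   -0.2 -177.1] F [ 0.1 -1.3 -0.3] gap 0.004 t 22.1
lean [-0.0045  0.004  -1.    ] az of -lean -41.6 radial az -1.1
side ([264, 207, 21, 11, 163], np.float64(0.046), array([546.4,  -8.9]), array([57.3, 45.9]), 4.9)
turn -0.1 off [-1.6 -0.2 15.5] per5 [-0.3 -0.   3.1]
```

Request:
move_arm(steps=[{"offset":[0,0,8],"yaw":0},{"offset":[0,0,6],"yaw":0},{"offset":[0,0,5],"yaw":0},{"offset":[0,0,5],"yaw":0},{"offset":[0,0,5],"yaw":0}])

```text
t: 22.67
position: [0.5534, -0.0108, 0.0357]
orientation: [3.138, -0.006, -3.091]
force: [-26.9, -0.4, 73.8]
finger_gap: 0.003
grip_force: 35.8
```

Request:
move_arm(steps=[{"offset":[0,0,2],"yaw":0},{"offset":[0,0,2],"yaw":0},{"offset":[0,0,0],"yaw":0},{"offset":[0,0,0],"yaw":0},{"offset":[0,0,0],"yaw":0}])

```text
t: 23.08
position: [0.5533, -0.0108, 0.0358]
orientation: [3.138, -0.004, -3.091]
force: [-22.1, -0.6, 47.9]
finger_gap: 0.001
grip_force: 23.9
```

Request:
move_arm(steps=[{"offset":[0,0,-15],"yaw":0},{"offset":[0,0,-20],"yaw":0},{"offset":[0,0,-25],"yaw":0},{"offset":[0,0,-25],"yaw":0},{"offset":[0,0,-20],"yaw":0}], gripper=1)

```text
t: 23.5
position: [0.5551, -0.0111, 0.1366]
orientation: [3.137, -0.005, -3.091]
force: [0.4, -0.2, -0.5]
finger_gap: 0.71
grip_force: 0.0
```

```bash
cat >> h.py <<'E'
def packs():
    P=cloud(cam('top'))
    for b in blobs(P,0.018,0.035,150,900,x=(0.3,0.65),y=(0.06,0.6)): print(b[0][4],*b[1:])
E
python3 - <<'E'
from h import *
lean(); packs()
P=wcloud(cam('wrist')); M=(abs(P[...,0]-.554)<.03)&(abs(P[...,1]+.011)<.018); print('pack top z',np.median(P[M][:,2]),M.sum())
M=(abs(P[...,0]-.520)<.01)&(abs(P[...,1]-.02)<.005)|((abs(P[...,0]-.554)<.03)&(abs(P[...,1]-.02)<.003)); print('rim z',np.median(P[M][:,2]))
go(556.6,225.4,130,200.4)
E
```

```text
q [-0.022  0.202 -0.156  1.217  0.004 -0.073] p [555.1 -11.1 136.6] rpy [ 179.8   -0.3 -177.1] F [ 0.4 -0.2 -0.5] gap 0.71 t 23.5
lean [-0.0047  0.004  -1.    ] az of -lean -40.5 radial az -1.1
527 0.0267 [558.4 399.5] [77.2 45.7] 10.0
515 0.0271 [556.3 225.2] [77.5 43.9] 20.3
244 0.0224 [469.1 303.4] [65.9 66.6] 89.7
577 0.0269 [408.7 387.2] [45.1 75.9] 56.0
pack top z 0.2232128044108829 11680
rim z 0.17169732994112782
turn -17.5 off [-82.1 221.8   8.6] per5 [-16.4  44.4   1.7]
```

Request:
move_arm(steps=[{"offset":[0,0,0],"yaw":-3.5},{"offset":[0,0,0],"yaw":-3.5},{"offset":[0,0,0],"yaw":-3.5},{"offset":[0,0,0],"yaw":-3.5},{"offset":[0,0,0],"yaw":-3.5}])

```text
t: 24.02
position: [0.5544, -0.0111, 0.1337]
orientation: [3.135, -0.005, -2.782]
force: [0.1, 0.4, 0.2]
finger_gap: 1.001
grip_force: 0.0
```

Request:
move_arm(steps=[{"offset":[-8.2,22.2,0],"yaw":0},{"offset":[-8.2,22.2,0],"yaw":0},{"offset":[-8.2,22.2,0],"yaw":0},{"offset":[-8.2,22.2,0],"yaw":0},{"offset":[-8.2,22.2,0],"yaw":0}])

```text
t: 24.43
position: [0.5541, 0.1082, 0.1342]
orientation: [3.135, -0.005, -2.785]
force: [0.5, 0.1, 0.2]
finger_gap: 1.002
grip_force: 0.0
```

Request:
move_arm(steps=[{"offset":[-8.2,22.2,0],"yaw":0},{"offset":[-8.2,22.2,0],"yaw":0},{"offset":[-8.2,22.2,0],"yaw":0},{"offset":[-8.2,22.2,0],"yaw":0},{"offset":[-8.2,22.2,0],"yaw":0}])

```text
t: 24.85
position: [0.5538, 0.2266, 0.1346]
orientation: [3.136, -0.006, -2.785]
force: [0.2, -0.5, 0.3]
finger_gap: 0.999
grip_force: 0.0
```

Request:
move_arm(steps=[{"offset":[0,0,0],"yaw":0},{"offset":[0,0,0],"yaw":0},{"offset":[0,0,0],"yaw":0},{"offset":[0,0,0],"yaw":0},{"offset":[0,0,0],"yaw":0}])

```text
t: 25.27
position: [0.5543, 0.2246, 0.1358]
orientation: [3.136, -0.004, -2.786]
force: [-0.8, -0.7, 0.5]
finger_gap: 1.001
grip_force: 0.0
```

```bash
cat >> h.py <<'E'
def near():
    s,_=lean(); P=wcloud(cam('wrist'))
    for b in blobs(P,0.018,0.035,1500,90000,x=(0.3,0.65),y=(0.1,0.5)): print('w',*b[1:])
E
python3 - <<'E'
from h import *
near(); P=wcloud(cam('top','t5.png')) if 0 else cloud(cam('top'))
M=(abs(P[...,0]-.554)<.03)&(abs(P[...,1]+.011)<.015); print('pack top z',np.median(P[M][:,2]))
M=(abs(P[...,0]-.554)<.03)&(abs(P[...,1]-.02)<.004); print('rim z',np.median(P[M][:,2]))
go(556.3,225.2,11.5,200.4)
E
```

```text
q [ 0.382  0.282 -0.056  1.237  0.006  0.027] p [554.3 224.6 135.8] rpy [ 179.7   -0.3 -159.6] F [-0.8 -0.7  0.5] gap 1.001 t 25.3
lean [-0.0062  0.0038 -1.    ] az of -lean -31.7 radial az 22.1
w 0.0255 [409.3 387.2] [45.4 77.8] 55.6
w 0.0213 [470.1 303.8] [67.  66.5] 52.2
w 0.026 [557.2 225.3] [75.3 44.4] 20.4
w 0.0256 [559.1 399.6] [76.7 46. ] 11.5
pack top z 0.037298526958628564
rim z 0.03708712670050435
turn -0.0 off [ -2.   -0.2 124.5] per5 [-0.4 -0.  24.9]
```

Request:
move_arm(steps=[{"offset":[-2.6,-0.2,24],"yaw":0},{"offset":[0,0,30],"yaw":0},{"offset":[0,0,30],"yaw":0},{"offset":[0,0,25],"yaw":0},{"offset":[0,0,15],"yaw":0}])

```text
t: 25.78
position: [0.5546, 0.2256, 0.009]
orientation: [3.136, -0.007, -2.786]
force: [-0.1, -0.4, -0.2]
finger_gap: 1.002
grip_force: 0.0
```

Request:
move_arm(steps=[{"offset":[0,0,0],"yaw":0},{"offset":[0,0,0],"yaw":0},{"offset":[0,0,0],"yaw":0},{"offset":[0,0,0],"yaw":0},{"offset":[0,0,0],"yaw":0}], gripper=0)

```text
t: 26.2
position: [0.5575, 0.2273, 0.0141]
orientation: [3.136, -0.0, -2.785]
force: [-0.3, -0.3, 5.3]
finger_gap: 0.497
grip_force: 52.6
```

Request:
move_arm(steps=[{"offset":[0,0,0],"yaw":0},{"offset":[0,0,0],"yaw":0},{"offset":[0,0,-10],"yaw":0},{"offset":[0,0,-20],"yaw":0},{"offset":[0,0,-30],"yaw":0}])

```text
t: 26.62
position: [0.5545, 0.2258, 0.0707]
orientation: [3.136, -0.009, -2.785]
force: [0.4, 0.1, -0.3]
finger_gap: 0.505
grip_force: 51.9
```

Request:
move_arm(steps=[{"offset":[0,0,-25],"yaw":3.5},{"offset":[0,0,-20],"yaw":3.5},{"offset":[0,0,-10],"yaw":3.5},{"offset":[0,0,0],"yaw":3.5},{"offset":[0,0,0],"yaw":3.4}])

```text
t: 27.03
position: [0.5572, 0.2266, 0.1291]
orientation: [3.136, -0.003, -3.092]
force: [-0.2, -0.6, -1.3]
finger_gap: 0.494
grip_force: 51.9
```

Run:
```python
from h import *
lean(); go(557,-69.9,130,183)
```

```text
q [ 0.383  0.288 -0.063  1.221  0.006  0.333] p [557.2 226.6 129.1] rpy [ 179.7   -0.2 -177.1] F [-0.2 -0.6 -1.3] gap 0.494 t 27.0
lean [-0.0036  0.0051 -1.    ] az of -lean -54.5 radial az 22.1
turn -0.1 off [  15.7 -296.1   -0.9] per5 [  3.1 -59.2  -0.2]
```

Request:
move_arm(steps=[{"offset":[1.6,-29.6,0],"yaw":0},{"offset":[1.6,-29.6,0],"yaw":0},{"offset":[1.6,-29.6,0],"yaw":0},{"offset":[1.6,-29.6,0],"yaw":0},{"offset":[1.6,-29.6,0],"yaw":0}])

```text
t: 27.45
position: [0.5562, 0.077, 0.1271]
orientation: [3.137, -0.005, -3.088]
force: [-0.3, 0.1, -0.9]
finger_gap: 0.503
grip_force: 51.9
```

Request:
move_arm(steps=[{"offset":[1.6,-29.6,0],"yaw":0},{"offset":[1.6,-29.6,0],"yaw":0},{"offset":[1.6,-29.6,0],"yaw":0},{"offset":[1.6,-29.6,0],"yaw":0},{"offset":[1.6,-29.6,0],"yaw":0}])

```text
t: 27.87
position: [0.556, -0.0715, 0.1266]
orientation: [3.137, -0.005, -3.089]
force: [0.6, 0.7, -0.4]
finger_gap: 0.496
grip_force: 51.9
```

Request:
move_arm(steps=[{"offset":[0,0,20],"yaw":0},{"offset":[0,0,20],"yaw":0},{"offset":[0,0,20],"yaw":0},{"offset":[0,0,10],"yaw":0},{"offset":[0,0,0],"yaw":0}])

```text
t: 28.28
position: [0.5542, -0.0696, 0.0538]
orientation: [3.136, -0.01, -3.089]
force: [0.5, -0.0, -0.4]
finger_gap: 0.498
grip_force: 51.9
```

Run:
```python
from h import *
lean(); go(557,-69.9,42,183); c=cam('wrist'); holes(c)
g=cv2.cvtColor(c['image'],cv2.COLOR_RGB2GRAY); print(g[185:230:3,279].tolist(), g[330:350:2,279].tolist())
```

```text
q [-0.127  0.255 -0.277  1.049  0.003 -0.179] p [554.2 -69.6  53.8] rpy [ 179.7   -0.6 -177. ] F [ 0.5 -0.  -0.4] gap 0.498 t 28.3
lean [-0.01    0.0047 -0.9999] az of -lean -25.0 radial az -7.2
turn 0.0 off [-2.8 -0.4 11.8] per5 [-0.6 -0.1  2.4]
hole [0, 133, 536, 41, 12895] [492.5 -85.1] [ 22.6 349.8] 3.0
hole [129, 191, 86, 120, 7863] [ 559.6 -130.3] [77.  46.7] 3.5
hole [49, 192, 82, 116, 6266] [ 563.3 -189.3] [78.  46.5] 3.2
hole [466, 235, 22, 34, 474] [550.   55.1] [22.7 13.4] 4.7
[166, 158, 13, 17, 21, 23, 17, 52, 73, 81, 47, 50, 72, 68, 75] [56, 60, 25, 32, 30, 55, 131, 214, 212, 217]
```

Request:
move_arm(steps=[{"offset":[-1,0,0],"yaw":0},{"offset":[0,0,4],"yaw":0},{"offset":[0,0,4],"yaw":0},{"offset":[0,0,4],"yaw":0},{"offset":[0,0,2],"yaw":0}])

```text
t: 28.75
position: [0.5568, -0.0696, 0.0414]
orientation: [3.137, -0.006, -3.089]
force: [-0.3, 0.6, -0.9]
finger_gap: 0.497
grip_force: 51.9
```

Request:
move_arm(steps=[{"offset":[0,0,0],"yaw":0},{"offset":[0,0,0],"yaw":0},{"offset":[0,0,0],"yaw":0},{"offset":[0,0,0],"yaw":0},{"offset":[0,0,0],"yaw":0}])

```text
t: 29.17
position: [0.557, -0.0697, 0.0419]
orientation: [3.137, -0.005, -3.089]
force: [0.4, -1.0, -0.3]
finger_gap: 0.498
grip_force: 51.9
```

Request:
move_arm(steps=[{"offset":[0,0,0],"yaw":0},{"offset":[0,0,0],"yaw":0},{"offset":[0,0,0],"yaw":0},{"offset":[0,0,0],"yaw":0},{"offset":[0,0,0],"yaw":0}], gripper=0.8)

```text
t: 29.58
position: [0.5569, -0.0697, 0.0418]
orientation: [3.137, -0.006, -3.089]
force: [-0.1, -0.9, -0.4]
finger_gap: 0.796
grip_force: 0.0
```

Request:
move_arm(steps=[{"offset":[0,0,-10],"yaw":0},{"offset":[0,0,-15],"yaw":0},{"offset":[0,0,-15],"yaw":0},{"offset":[0,0,0],"yaw":0},{"offset":[0,0,0],"yaw":0}])

```text
t: 30.0
position: [0.558, -0.07, 0.083]
orientation: [3.138, -0.003, -3.089]
force: [-0.7, -0.7, -0.4]
finger_gap: 0.8
grip_force: 0.0
```

Request:
move_arm(steps=[{"offset":[0,0,0],"yaw":0},{"offset":[0,0,0],"yaw":0},{"offset":[0,0,0],"yaw":0},{"offset":[0,0,0],"yaw":0},{"offset":[0,0,0],"yaw":0}], gripper=0)

```text
t: 30.42
position: [0.5568, -0.0698, 0.0812]
orientation: [3.137, -0.007, -3.089]
force: [0.6, 0.4, -0.2]
finger_gap: 0.086
grip_force: 0.0
```

Request:
move_arm(steps=[{"offset":[0,0,0],"yaw":0},{"offset":[0,0,0],"yaw":0},{"offset":[0,0,0],"yaw":0},{"offset":[0,0,10],"yaw":0},{"offset":[0,0,10],"yaw":0}])

```text
t: 30.83
position: [0.5575, -0.0698, 0.0615]
orientation: [3.137, -0.004, -3.089]
force: [-0.7, -0.5, 1.2]
finger_gap: 0.001
grip_force: 0.0
```

Request:
move_arm(steps=[{"offset":[0,0,8],"yaw":0},{"offset":[0,0,6],"yaw":0},{"offset":[0,0,5],"yaw":0},{"offset":[0,0,4],"yaw":0},{"offset":[0,0,4],"yaw":0}])

```text
t: 31.25
position: [0.5566, -0.0698, 0.0358]
orientation: [3.138, -0.005, -3.089]
force: [-21.5, 1.7, 58.9]
finger_gap: 0.0
grip_force: 29.2
```

Request:
move_arm(steps=[{"offset":[0,0,1],"yaw":0},{"offset":[0,0,0],"yaw":0},{"offset":[0,0,0],"yaw":0},{"offset":[0,0,0],"yaw":0},{"offset":[0,0,0],"yaw":0}])

```text
t: 31.67
position: [0.5565, -0.0698, 0.036]
orientation: [3.138, -0.005, -3.089]
force: [-9.3, 1.5, 20.2]
finger_gap: -0.003
grip_force: 10.3
```

Request:
move_arm(steps=[{"offset":[0,0,-15],"yaw":0},{"offset":[0,0,-20],"yaw":0},{"offset":[0,0,-25],"yaw":0},{"offset":[0,0,-25],"yaw":0},{"offset":[0,0,-15],"yaw":0}], gripper=1)

```text
t: 32.08
position: [0.5582, -0.0702, 0.1359]
orientation: [3.138, -0.003, -3.089]
force: [0.8, -0.2, 0.4]
finger_gap: 0.709
grip_force: 0.0
```

Run:
```python
from h import *
lean(); packs()
go(558.7,399.5,130,191)
```

```text
q [-0.127  0.215 -0.141  1.218  0.003 -0.18 ] p [558.2 -70.2 135.9] rpy [ 179.8   -0.2 -177. ] F [ 0.8 -0.2  0.4] gap 0.709 t 32.1
lean [-0.0035  0.0038 -1.    ] az of -lean -47.4 radial az -7.2
530 0.0268 [558.  399.7] [76.3 45.6] 10.8
245 0.0223 [468.9 304.4] [66.8 65.7] 65.9
574 0.027 [408.3 387.1] [45.2 76.4] 56.8
turn -8.0 off [-89.  461.3   8.3] per5 [-17.8  92.3   1.7]
```

Request:
move_arm(steps=[{"offset":[0,0,0],"yaw":-2.7},{"offset":[0,0,0],"yaw":-2.7},{"offset":[0,0,0],"yaw":-2.6},{"offset":[0,0,0],"yaw":0},{"offset":[0,0,0],"yaw":0}])

```text
t: 32.55
position: [0.5572, -0.07, 0.1329]
orientation: [3.136, -0.006, -2.95]
force: [-0.3, -0.4, -0.2]
finger_gap: 1.002
grip_force: 0.0
```

Request:
move_arm(steps=[{"offset":[-5.9,30.8,0],"yaw":0},{"offset":[-5.9,30.8,0],"yaw":0},{"offset":[-5.9,30.8,0],"yaw":0},{"offset":[-5.9,30.8,0],"yaw":0},{"offset":[-5.9,30.8,0],"yaw":0}])

```text
t: 32.97
position: [0.5567, 0.088, 0.134]
orientation: [3.136, -0.005, -2.951]
force: [0.7, 0.9, -0.2]
finger_gap: 1.003
grip_force: 0.0
```

Request:
move_arm(steps=[{"offset":[-5.9,30.8,0],"yaw":0},{"offset":[-5.9,30.8,0],"yaw":0},{"offset":[-5.9,30.8,0],"yaw":0},{"offset":[-5.9,30.8,0],"yaw":0},{"offset":[-5.9,30.8,0],"yaw":0}])

```text
t: 33.38
position: [0.5561, 0.2451, 0.1345]
orientation: [3.137, -0.005, -2.95]
force: [0.7, 0.0, -0.0]
finger_gap: 0.998
grip_force: 0.0
```

Request:
move_arm(steps=[{"offset":[-5.9,30.8,0],"yaw":0},{"offset":[-5.9,30.8,0],"yaw":0},{"offset":[-5.9,30.8,0],"yaw":0},{"offset":[-5.9,30.8,0],"yaw":0},{"offset":[-5.9,30.8,0],"yaw":0}])

```text
t: 33.8
position: [0.5556, 0.4019, 0.135]
orientation: [3.137, -0.005, -2.95]
force: [0.7, -0.7, -0.1]
finger_gap: 1.003
grip_force: 0.0
```

Request:
move_arm(steps=[{"offset":[0,0,0],"yaw":0},{"offset":[0,0,0],"yaw":0},{"offset":[0,0,0],"yaw":0},{"offset":[0,0,0],"yaw":0},{"offset":[0,0,0],"yaw":0}])

```text
t: 34.22
position: [0.5561, 0.3991, 0.1358]
orientation: [3.137, -0.005, -2.951]
force: [0.3, 0.6, -0.0]
finger_gap: 1.001
grip_force: 0.0
```

Run:
```python
from h import *
near(); go(558.7,399.6,11.5,191)
P=cloud(cam('top'))
for y in(-.011,-.070): M=(abs(P[...,0]-.556)<.03)&(abs(P[...,1]-y)<.015); print('pack top z',np.median(P[M][:,2]))
```

```text
q [0.62  0.447 0.177 1.304 0.007 0.429] p [556.1 399.1 135.8] rpy [ 179.7   -0.3 -169.1] F [ 0.3  0.6 -0. ] gap 1.001 t 34.2
lean [-0.006  0.004 -1.   ] az of -lean -33.7 radial az 35.7
w 0.0259 [409.6 387.6] [44.9 77.1] 55.7
w 0.0216 [470.3 304.4] [67.1 66.9] 63.9
w 0.026 [559.3 399.7] [76.1 44.2] 11.2
turn -0.1 off [-2.500e+00 -1.000e-01  1.244e+02] per5 [-0.5 -0.  24.9]
pack top z 0.037417740373143826
pack top z 0.03743980374055356
```

Request:
move_arm(steps=[{"offset":[-2.6,-0.2,24],"yaw":-0.2},{"offset":[0,0,30],"yaw":0},{"offset":[0,0,30],"yaw":0},{"offset":[0,0,25],"yaw":0},{"offset":[0,0,15],"yaw":0}])

```text
t: 34.73
position: [0.5566, 0.3994, 0.0085]
orientation: [3.138, -0.008, -2.947]
force: [0.0, -0.4, -0.5]
finger_gap: 1.0
grip_force: 0.0
```

Request:
move_arm(steps=[{"offset":[0,0,0],"yaw":0},{"offset":[0,0,0],"yaw":0},{"offset":[0,0,0],"yaw":0},{"offset":[0,0,0],"yaw":0},{"offset":[0,0,0],"yaw":0}], gripper=0)

```text
t: 35.15
position: [0.559, 0.4019, 0.0141]
orientation: [3.135, -0.001, -2.946]
force: [0.1, -0.1, 5.0]
finger_gap: 0.498
grip_force: 52.7
```

Request:
move_arm(steps=[{"offset":[0,0,0],"yaw":0},{"offset":[0,0,0],"yaw":0},{"offset":[0,0,-10],"yaw":0},{"offset":[0,0,-20],"yaw":0},{"offset":[0,0,-30],"yaw":0}])

```text
t: 35.57
position: [0.5564, 0.3997, 0.0698]
orientation: [3.139, -0.01, -2.946]
force: [0.7, 0.7, -1.7]
finger_gap: 0.499
grip_force: 52.0
```

Request:
move_arm(steps=[{"offset":[0,0,-25],"yaw":2},{"offset":[0,0,-20],"yaw":2},{"offset":[0,0,-10],"yaw":2},{"offset":[0,0,0],"yaw":2.1},{"offset":[0,0,0],"yaw":0}])

```text
t: 35.98
position: [0.5588, 0.401, 0.1285]
orientation: [3.136, -0.004, -3.088]
force: [0.2, -0.0, -1.6]
finger_gap: 0.498
grip_force: 52.0
```

Run:
```python
from h import *
lean(); go(560.4,-129.6,128,183)
```

```text
q [0.619 0.452 0.17  1.289 0.007 0.566] p [558.8 401.  128.5] rpy [ 179.7   -0.2 -176.9] F [ 0.2 -0.  -1.6] gap 0.498 t 36.0
lean [-0.0041  0.0054 -1.    ] az of -lean -53.0 radial az 35.7
turn 0.1 off [ 2.620e+01 -5.299e+02  5.000e-01] per5 [ 5.20e+00 -1.06e+02  1.00e-01]
```

Request:
move_arm(steps=[{"offset":[1.7,-35.3,0],"yaw":0},{"offset":[1.7,-35.3,0],"yaw":0},{"offset":[1.7,-35.3,0],"yaw":0},{"offset":[1.7,-35.3,0],"yaw":0},{"offset":[1.7,-35.3,0],"yaw":0}])

```text
t: 36.4
position: [0.5588, 0.2223, 0.1255]
orientation: [3.138, -0.007, -3.085]
force: [0.7, -0.3, -1.7]
finger_gap: 0.496
grip_force: 52.0
```

Request:
move_arm(steps=[{"offset":[1.7,-35.3,0],"yaw":0},{"offset":[1.7,-35.3,0],"yaw":0},{"offset":[1.7,-35.3,0],"yaw":0},{"offset":[1.7,-35.3,0],"yaw":0},{"offset":[1.7,-35.3,0],"yaw":0}])

```text
t: 36.82
position: [0.5599, 0.0456, 0.125]
orientation: [3.137, -0.007, -3.086]
force: [0.0, 0.3, -2.1]
finger_gap: 0.501
grip_force: 52.0
```

Request:
move_arm(steps=[{"offset":[1.7,-35.3,0],"yaw":0},{"offset":[1.7,-35.3,0],"yaw":0},{"offset":[1.7,-35.3,0],"yaw":0},{"offset":[1.7,-35.3,0],"yaw":0},{"offset":[1.7,-35.3,0],"yaw":0}])

```text
t: 37.23
position: [0.5611, -0.131, 0.1243]
orientation: [3.137, -0.007, -3.086]
force: [1.5, 0.2, -1.0]
finger_gap: 0.499
grip_force: 52.0
```

Request:
move_arm(steps=[{"offset":[0,0,20],"yaw":0},{"offset":[0,0,20],"yaw":0},{"offset":[0,0,20],"yaw":0},{"offset":[0,0,10],"yaw":0},{"offset":[0,0,0],"yaw":0}])

```text
t: 37.65
position: [0.5593, -0.1287, 0.0517]
orientation: [3.136, -0.011, -3.086]
force: [-0.6, -0.3, -1.6]
finger_gap: 0.493
grip_force: 52.0
```

Request:
move_arm(steps=[{"offset":[0,0,0],"yaw":0},{"offset":[0,0,0],"yaw":0},{"offset":[0,0,0],"yaw":0},{"offset":[0,0,0],"yaw":0},{"offset":[0,0,0],"yaw":0}])

```text
t: 38.07
position: [0.562, -0.1291, 0.0554]
orientation: [3.138, -0.004, -3.087]
force: [-0.9, 0.0, -1.6]
finger_gap: 0.499
grip_force: 52.1
```

Run:
```python
from h import *
lean(); go(560.2,-129.7,42,183); c=cam('wrist'); holes(c)
```

```text
q [-0.227  0.282 -0.238  1.057  0.003 -0.282] p [ 562.  -129.1   55.4] rpy [ 179.8   -0.2 -176.9] F [-0.9  0.  -1.6] gap 0.499 t 38.1
lean [-0.0045  0.0037 -1.    ] az of -lean -39.6 radial az -12.9
turn 0.1 off [ 1.8 -0.5 13.4] per5 [ 0.4 -0.1  2.7]
hole [61, 117, 499, 50, 14033] [ 501.3 -101.4] [ 22.8 317.3] 0.0
hole [128, 181, 87, 123, 8381] [ 563.  -190.1] [77.6 46.4] 3.3
hole [231, 181, 91, 13, 898] [ 523.9 -133.8] [ 6.4 46.6] 5.1
hole [339, 182, 86, 85, 388] [543.1 -74. ] [49.4 46.1] 3.1
```

Request:
move_arm(steps=[{"offset":[1.7,-0.7,1],"yaw":0},{"offset":[0,0,4],"yaw":0},{"offset":[0,0,4],"yaw":0},{"offset":[0,0,3],"yaw":0},{"offset":[0,0,2],"yaw":0}])

```text
t: 38.53
position: [0.5594, -0.1298, 0.0397]
orientation: [3.137, -0.006, -3.087]
force: [0.3, 0.1, -1.5]
finger_gap: 0.498
grip_force: 52.1
```

Request:
move_arm(steps=[{"offset":[0,0,0],"yaw":0},{"offset":[0,0,0],"yaw":0},{"offset":[0,0,0],"yaw":0},{"offset":[0,0,0],"yaw":0},{"offset":[0,0,0],"yaw":0}])

```text
t: 38.95
position: [0.5597, -0.1299, 0.0406]
orientation: [3.137, -0.006, -3.087]
force: [-0.2, 0.6, -1.9]
finger_gap: 0.496
grip_force: 52.1
```

Request:
move_arm(steps=[{"offset":[0,0,0],"yaw":0},{"offset":[0,0,0],"yaw":0},{"offset":[0,0,0],"yaw":0},{"offset":[0,0,0],"yaw":0},{"offset":[0,0,0],"yaw":0}], gripper=0.8)

```text
t: 39.37
position: [0.5598, -0.1299, 0.0406]
orientation: [3.137, -0.005, -3.087]
force: [0.1, -0.5, -0.1]
finger_gap: 0.799
grip_force: 0.0
```

Request:
move_arm(steps=[{"offset":[0,0,-10],"yaw":0},{"offset":[0,0,-15],"yaw":0},{"offset":[0,0,-15],"yaw":0},{"offset":[0,0,0],"yaw":0},{"offset":[0,0,0],"yaw":0}])

```text
t: 39.78
position: [0.5608, -0.1302, 0.0818]
orientation: [3.138, -0.003, -3.087]
force: [0.3, -0.5, -1.5]
finger_gap: 0.802
grip_force: 0.0
```

Request:
move_arm(steps=[{"offset":[0,0,0],"yaw":0},{"offset":[0,0,0],"yaw":0},{"offset":[0,0,0],"yaw":0},{"offset":[0,0,0],"yaw":0},{"offset":[0,0,0],"yaw":0}], gripper=0)

```text
t: 40.2
position: [0.5596, -0.13, 0.0799]
orientation: [3.137, -0.007, -3.087]
force: [0.4, 0.0, -0.2]
finger_gap: 0.089
grip_force: 0.0
```

Request:
move_arm(steps=[{"offset":[0,0,0],"yaw":0},{"offset":[0,0,0],"yaw":0},{"offset":[0,0,0],"yaw":0},{"offset":[0,0,10],"yaw":0},{"offset":[0,0,10],"yaw":0}])

```text
t: 40.62
position: [0.5603, -0.1301, 0.0602]
orientation: [3.138, -0.004, -3.087]
force: [1.1, -0.7, -0.8]
finger_gap: 0.001
grip_force: 0.0
```

Request:
move_arm(steps=[{"offset":[0,0,8],"yaw":0},{"offset":[0,0,6],"yaw":0},{"offset":[0,0,5],"yaw":0},{"offset":[0,0,4],"yaw":0},{"offset":[0,0,3],"yaw":0}])

```text
t: 41.03
position: [0.5582, -0.1301, 0.0358]
orientation: [3.138, -0.008, -3.087]
force: [-18.8, 1.7, 45.1]
finger_gap: 0.002
grip_force: 22.5
```

Request:
move_arm(steps=[{"offset":[0,0,0],"yaw":0},{"offset":[0,0,0],"yaw":0},{"offset":[0,0,0],"yaw":0},{"offset":[0,0,0],"yaw":0},{"offset":[0,0,0],"yaw":0}])

```text
t: 41.45
position: [0.5582, -0.1301, 0.036]
orientation: [3.138, -0.007, -3.087]
force: [-9.6, 0.6, 19.1]
finger_gap: 0.003
grip_force: 9.2
```

Request:
move_arm(steps=[{"offset":[0,0,-15],"yaw":0},{"offset":[0,0,-20],"yaw":0},{"offset":[0,0,-25],"yaw":0},{"offset":[0,0,-25],"yaw":0},{"offset":[0,0,-15],"yaw":0}])

```text
t: 41.87
position: [0.5609, -0.1304, 0.1366]
orientation: [3.138, -0.004, -3.087]
force: [0.6, -0.3, 0.4]
finger_gap: 0.005
grip_force: 0.0
```

Run:
```python
from h import *
lean(); packs()
go(409,387.3,130,146.3)
```

```text
q [-0.23   0.24  -0.108  1.227  0.003 -0.284] p [ 560.9 -130.4  136.6] rpy [ 179.8   -0.2 -176.9] F [ 0.6 -0.3  0.4] gap 0.005 t 41.9
lean [-0.0039  0.0036 -1.    ] az of -lean -42.9 radial az -13.1
247 0.0225 [468.9 303.3] [66.9 65.1] 2.2
578 0.0269 [408.6 387.4] [46.2 76.3] 55.6
turn 36.8 off [414.7 346.1   9. ] per5 [82.9 69.2  1.8]
```

Request:
move_arm(steps=[{"offset":[0,0,0],"yaw":7},{"offset":[0,0,0],"yaw":7},{"offset":[0,0,0],"yaw":7},{"offset":[0,0,0],"yaw":7},{"offset":[0,0,0],"yaw":7}], gripper=1)

```text
t: 42.33
position: [0.5599, -0.1302, 0.1333]
orientation: [-3.141, -0.008, 2.579]
force: [-0.5, 0.7, 0.3]
finger_gap: 0.705
grip_force: 0.0
```

Request:
move_arm(steps=[{"offset":[0,0,0],"yaw":1.8},{"offset":[0,0,0],"yaw":0},{"offset":[26,21.6,0],"yaw":0},{"offset":[26,21.6,0],"yaw":0},{"offset":[26,21.6,0],"yaw":0}])

```text
t: 42.75
position: [0.5306, -0.0325, 0.1341]
orientation: [-3.141, -0.008, 2.554]
force: [0.0, 0.8, 0.4]
finger_gap: 0.999
grip_force: 0.0
```

Request:
move_arm(steps=[{"offset":[26,21.6,0],"yaw":0},{"offset":[26,21.6,0],"yaw":0},{"offset":[26,21.6,0],"yaw":0},{"offset":[26,21.6,0],"yaw":0},{"offset":[26,21.6,0],"yaw":0}])

```text
t: 43.17
position: [0.4821, 0.1302, 0.1354]
orientation: [-3.142, -0.007, 2.555]
force: [0.8, 1.0, -0.8]
finger_gap: 0.997
grip_force: 0.0
```

Request:
move_arm(steps=[{"offset":[26,21.6,0],"yaw":0},{"offset":[26,21.6,0],"yaw":0},{"offset":[26,21.6,0],"yaw":0},{"offset":[26,21.6,0],"yaw":0},{"offset":[26,21.6,0],"yaw":0}])

```text
t: 43.58
position: [0.4338, 0.2922, 0.1364]
orientation: [-3.141, -0.007, 2.555]
force: [0.8, 0.3, -0.2]
finger_gap: 0.999
grip_force: 0.0
```

Request:
move_arm(steps=[{"offset":[26,21.6,0],"yaw":0},{"offset":[26,21.6,0],"yaw":0},{"offset":[26,21.6,0],"yaw":0},{"offset":[0,0,0],"yaw":0},{"offset":[0,0,0],"yaw":0}])

```text
t: 44.0
position: [0.4048, 0.3893, 0.1365]
orientation: [-3.141, -0.007, 2.558]
force: [0.7, 0.2, 0.4]
finger_gap: 1.002
grip_force: 0.0
```

Request:
move_arm(steps=[{"offset":[0,0,0],"yaw":0},{"offset":[0,0,0],"yaw":0},{"offset":[0,0,0],"yaw":0},{"offset":[0,0,0],"yaw":0},{"offset":[0,0,0],"yaw":0}])

```text
t: 44.42
position: [0.4061, 0.3873, 0.1377]
orientation: [3.141, -0.007, 2.553]
force: [-0.2, -0.1, 1.1]
finger_gap: 1.001
grip_force: 0.0
```

Run:
```python
from h import *
near(); go(409.2,387.3,11.5,146)
P=cloud(cam('top','t6.png'))
for x,y in((.554,-.011),(.557,-.070),(.56,-.13)): M=(abs(P[...,0]-x)<.03)&(abs(P[...,1]-y)<.015); print('pack top z',np.median(P[M][:,2]))
for b in blobs(P,0.018,0.035,150,900,x=(0.3,0.65),y=(0.06,0.6)): print(b[0][4],*b[1:])
```

```text
q [ 0.758  0.21  -0.144  1.218  0.007  1.347] p [406.1 387.3 137.7] rpy [180.   -0.4 146.3] F [-0.2 -0.1  1.1] gap 1.001 t 44.4
lean [-0.0057  0.0043 -1.    ] az of -lean -36.6 radial az 43.6
w 0.0261 [409.  387.8] [44.1 75.2] 56.0
turn 0.3 off [ -2.6   1.7 126.1] per5 [-0.5  0.3 25.2]
pack top z 0.03748759845373267
pack top z 0.037180626653631366
pack top z 0.03751885883254835
244 0.0225 [469.2 302.9] [67.  65.4] 7.5
384 0.0268 [408.8 387.3] [44.6 75.8] 56.2
```

Request:
move_arm(steps=[{"offset":[-2.3,1.4,24],"yaw":0.2},{"offset":[0,0,30],"yaw":0},{"offset":[0,0,30],"yaw":0},{"offset":[0,0,26],"yaw":0},{"offset":[0,0,16],"yaw":0}])

```text
t: 44.93
position: [0.4066, 0.3871, 0.0086]
orientation: [-3.139, -0.008, 2.55]
force: [0.4, -0.0, -0.0]
finger_gap: 1.003
grip_force: 0.0
```

Request:
move_arm(steps=[{"offset":[0,0,0],"yaw":0},{"offset":[0,0,0],"yaw":0},{"offset":[0,0,0],"yaw":0},{"offset":[0,0,0],"yaw":0},{"offset":[0,0,0],"yaw":0}], gripper=0)

```text
t: 45.35
position: [0.4087, 0.3894, 0.0135]
orientation: [3.138, -0.006, 2.55]
force: [-0.3, -0.6, 4.5]
finger_gap: 0.498
grip_force: 52.7
```

Request:
move_arm(steps=[{"offset":[0,0,0],"yaw":0},{"offset":[0,0,0],"yaw":0},{"offset":[0,0,-10],"yaw":0},{"offset":[0,0,-20],"yaw":0},{"offset":[0,0,-30],"yaw":0}])

```text
t: 45.77
position: [0.4065, 0.3867, 0.0703]
orientation: [-3.137, -0.008, 2.55]
force: [1.1, 0.1, -2.2]
finger_gap: 0.497
grip_force: 51.9
```

Request:
move_arm(steps=[{"offset":[0,0,-25],"yaw":-7},{"offset":[0,0,-20],"yaw":-7},{"offset":[0,0,-10],"yaw":-7},{"offset":[0,0,0],"yaw":-7},{"offset":[0,0,0],"yaw":-7}])

```text
t: 46.18
position: [0.4087, 0.3883, 0.1285]
orientation: [3.136, -0.004, -3.116]
force: [0.3, 0.6, -2.6]
finger_gap: 0.505
grip_force: 52.0
```

Request:
move_arm(steps=[{"offset":[0,0,0],"yaw":-2},{"offset":[0,0,0],"yaw":0},{"offset":[0,0,0],"yaw":0},{"offset":[0,0,0],"yaw":0},{"offset":[0,0,0],"yaw":0}])

```text
t: 46.6
position: [0.4082, 0.3879, 0.1266]
orientation: [3.137, -0.006, -3.088]
force: [-0.1, 0.4, -2.1]
finger_gap: 0.495
grip_force: 52.0
```

Run:
```python
from h import *
lean(); go(563,-189.8,128,183); P=cloud(cam('top'))
M=(P[...,2]>.05)&(P[...,0]>.5)&(P[...,0]<.62)&(P[...,1]<-.2)&(P[...,1]>-.32)
q=P[M]; print('switch: zmax',q[:,2].max(),'y range',q[:,1].min(),q[:,1].max())
for lo in(.04,.05,.06,.07,.08): 
    k=q[(q[:,2]>lo)&(q[:,2]<lo+.01)]
    if len(k): print(lo,len(k),k[:,:2].min(0).round(3),k[:,:2].max(0).round(3))
for n in('top','side'):
    S=cloud(cam(n)); M=(S[...,2]>.038)&(S[...,0]>.5)&(S[...,0]<.63)&(S[...,1]<-.2)&(S[...,1]>-.32); q=S[M]; print(n)
    for lo in(.038,.042,.05,.06,.07,.08,.09): 
        k=q[(q[:,2]>lo)&(q[:,2]<lo+.01)]
        if len(k): print(lo,len(k),k[:,:2].min(0).round(3),k[:,:2].max(0).round(3))
```

```text
q [ 0.756  0.218 -0.159  1.195  0.007  0.702] p [408.2 387.9 126.6] rpy [ 179.8   -0.3 -176.9] F [-0.1  0.4 -2.1] gap 0.495 t 46.6
lean [-0.006  0.004 -1.   ] az of -lean -33.7 radial az 43.5
turn 0.1 off [-124.3 -585.    -1.4] per5 [ -24.9 -117.    -0.3]
switch: zmax 0.12387524321502308 y range -0.29134920468808573 -0.23883760761128459
0.05 109 [ 0.531 -0.291] [ 0.603 -0.239]
0.06 364 [ 0.532 -0.29 ] [ 0.603 -0.239]
0.07 52 [ 0.554 -0.281] [ 0.576 -0.25 ]
0.08 5 [ 0.556 -0.267] [ 0.561 -0.262]
top
0.038 279 [ 0.51  -0.301] [ 0.63  -0.201]
0.042 46 [ 0.519 -0.297] [ 0.601 -0.238]
0.05 105 [ 0.531 -0.29 ] [ 0.603 -0.239]
0.06 368 [ 0.532 -0.291] [ 0.603 -0.24 ]
0.07 55 [ 0.554 -0.281] [ 0.576 -0.25 ]
0.08 5 [ 0.555 -0.266] [ 0.561 -0.262]
side
0.038 131 [ 0.52  -0.296] [ 0.63  -0.203]
0.042 61 [ 0.532 -0.279] [ 0.598 -0.233]
0.05 66 [ 0.532 -0.275] [ 0.599 -0.232]
0.06 116 [ 0.533 -0.288] [ 0.602 -0.237]
0.07 24 [ 0.555 -0.28 ] [ 0.576 -0.25 ]
0.08 9 [ 0.548 -0.268] [ 0.562 -0.26 ]
0.09 11 [ 0.541 -0.27 ] [ 0.556 -0.256]
```

Request:
move_arm(steps=[{"offset":[-6.2,-29.2,0],"yaw":0},{"offset":[-6.2,-29.2,0],"yaw":0},{"offset":[-6.2,-29.2,0],"yaw":0},{"offset":[-6.2,-29.2,0],"yaw":0},{"offset":[-6.2,-29.2,0],"yaw":0}])

```text
t: 47.17
position: [0.4473, 0.2426, 0.1257]
orientation: [3.137, -0.006, -3.087]
force: [0.2, 1.0, -1.7]
finger_gap: 0.498
grip_force: 52.0
```

Request:
move_arm(steps=[{"offset":[-6.2,-29.2,0],"yaw":0},{"offset":[-6.2,-29.2,0],"yaw":0},{"offset":[-6.2,-29.2,0],"yaw":0},{"offset":[-6.2,-29.2,0],"yaw":0},{"offset":[-6.2,-29.2,0],"yaw":0}])

```text
t: 47.58
position: [0.4863, 0.0983, 0.125]
orientation: [3.137, -0.005, -3.087]
force: [0.7, 0.4, -1.6]
finger_gap: 0.502
grip_force: 52.0
```

Request:
move_arm(steps=[{"offset":[-6.2,-29.2,0],"yaw":0},{"offset":[-6.2,-29.2,0],"yaw":0},{"offset":[-6.2,-29.2,0],"yaw":0},{"offset":[-6.2,-29.2,0],"yaw":0},{"offset":[-6.2,-29.2,0],"yaw":0}])

```text
t: 48.0
position: [0.5252, -0.0459, 0.1241]
orientation: [3.137, -0.006, -3.087]
force: [1.0, 0.3, -1.2]
finger_gap: 0.496
grip_force: 52.0
```

Request:
move_arm(steps=[{"offset":[-6.2,-29.2,0],"yaw":0},{"offset":[-6.2,-29.2,0],"yaw":0},{"offset":[-6.2,-29.2,0],"yaw":0},{"offset":[-6.2,-29.2,0],"yaw":0},{"offset":[-6.2,-29.2,0],"yaw":0}])

```text
t: 48.42
position: [0.5641, -0.19, 0.1232]
orientation: [3.137, -0.006, -3.087]
force: [0.7, 0.3, -2.4]
finger_gap: 0.497
grip_force: 52.0
```

Request:
move_arm(steps=[{"offset":[0,0,10],"yaw":0},{"offset":[0,0,10],"yaw":0},{"offset":[0,0,0],"yaw":0},{"offset":[0,0,0],"yaw":0},{"offset":[0,0,0],"yaw":0}])

```text
t: 48.83
position: [0.5635, -0.1873, 0.1032]
orientation: [3.137, -0.006, -3.086]
force: [-0.0, -0.6, -1.1]
finger_gap: 0.497
grip_force: 52.0
```

Run:
```python
from h import *
lean(); go(562.9,-189.9,55,183); c=cam('wrist','w6.png'); cam('side','s6.png')
```

```text
q [-0.322  0.289 -0.119  1.17   0.002 -0.378] p [ 563.5 -187.3  103.2] rpy [ 179.7   -0.4 -176.8] F [-0.  -0.6 -1.1] gap 0.497 t 48.8
lean [-0.0065  0.0044 -1.    ] az of -lean -34.1 radial az -18.4
turn 0.2 off [ 0.8 -2.6 48.2] per5 [ 0.2 -0.5  9.6]
```

View pics/w6.png

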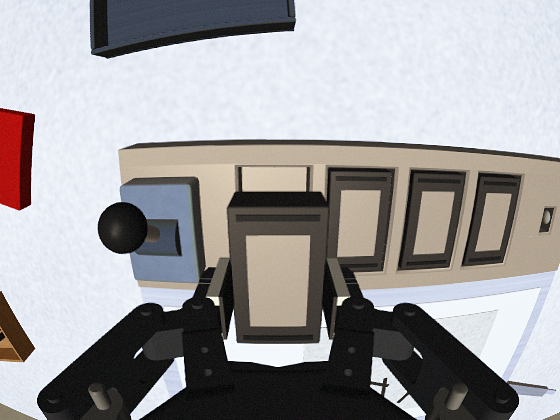

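Request:
move_arm(steps=[{"offset":[0.6,-2.4,10],"yaw":0.2},{"offset":[0,0,12],"yaw":0},{"offset":[0,0,12],"yaw":0},{"offset":[0,0,10],"yaw":0},{"offset":[0,0,4],"yaw":0}])

```text
t: 49.35
position: [0.5622, -0.1901, 0.0533]
orientation: [3.136, -0.008, -3.09]
force: [0.1, -1.7, -1.8]
finger_gap: 0.497
grip_force: 52.1
```

Request:
move_arm(steps=[{"offset":[0,0,0],"yaw":0},{"offset":[0,0,0],"yaw":0},{"offset":[0,0,0],"yaw":0},{"offset":[0,0,0],"yaw":0},{"offset":[0,0,0],"yaw":0}])

```text
t: 49.77
position: [0.5635, -0.1908, 0.0559]
orientation: [3.138, -0.005, -3.091]
force: [0.3, 0.1, -1.9]
finger_gap: 0.498
grip_force: 52.1
```

Request:
move_arm(steps=[{"offset":[0.4,0.6,1],"yaw":-0.1},{"offset":[0,0,4],"yaw":0},{"offset":[0,0,4],"yaw":0},{"offset":[0,0,3],"yaw":0},{"offset":[0,0,2],"yaw":0}])

```text
t: 50.18
position: [0.5622, -0.1898, 0.0404]
orientation: [3.137, -0.007, -3.089]
force: [-0.4, -0.1, -1.1]
finger_gap: 0.497
grip_force: 52.1
```

Request:
move_arm(steps=[{"offset":[0,0,0],"yaw":0},{"offset":[0,0,0],"yaw":0},{"offset":[0,0,0],"yaw":0},{"offset":[0,0,0],"yaw":0},{"offset":[0,0,0],"yaw":0}])

```text
t: 50.6
position: [0.5627, -0.19, 0.0414]
orientation: [3.137, -0.005, -3.089]
force: [0.8, -0.4, -1.6]
finger_gap: 0.5
grip_force: 52.1
```

Request:
move_arm(steps=[{"offset":[0,0,0],"yaw":0},{"offset":[0,0,0],"yaw":0},{"offset":[0,0,0],"yaw":0},{"offset":[0,0,0],"yaw":0},{"offset":[0,0,0],"yaw":0}], gripper=0.62)

```text
t: 51.02
position: [0.5627, -0.19, 0.0414]
orientation: [3.137, -0.005, -3.089]
force: [-0.4, -0.3, -0.3]
finger_gap: 0.623
grip_force: 0.0
```

Request:
move_arm(steps=[{"offset":[0,0,-10],"yaw":0},{"offset":[0,0,-15],"yaw":0},{"offset":[0,0,-15],"yaw":0},{"offset":[0,0,0],"yaw":0},{"offset":[0,0,0],"yaw":0}])

```text
t: 51.43
position: [0.5637, -0.1904, 0.0825]
orientation: [3.138, -0.003, -3.089]
force: [-0.7, 0.4, -0.3]
finger_gap: 0.621
grip_force: 0.0
```

Request:
move_arm(steps=[{"offset":[0,0,0],"yaw":0},{"offset":[0,0,0],"yaw":0},{"offset":[0,0,0],"yaw":0},{"offset":[0,0,0],"yaw":0},{"offset":[0,0,0],"yaw":0}], gripper=0)

```text
t: 51.85
position: [0.5625, -0.19, 0.0807]
orientation: [3.137, -0.007, -3.089]
force: [1.2, -0.6, 0.3]
finger_gap: -0.002
grip_force: 0.0
```

Request:
move_arm(steps=[{"offset":[0,0,0],"yaw":0},{"offset":[0,0,0],"yaw":0},{"offset":[0,0,0],"yaw":0},{"offset":[0,0,10],"yaw":0},{"offset":[0,0,10],"yaw":0}])

```text
t: 52.27
position: [0.5632, -0.1902, 0.061]
orientation: [3.138, -0.004, -3.089]
force: [0.1, 0.9, -0.8]
finger_gap: -0.001
grip_force: 0.0
```

Request:
move_arm(steps=[{"offset":[0,0,8],"yaw":0},{"offset":[0,0,6],"yaw":0},{"offset":[0,0,5],"yaw":0},{"offset":[0,0,4],"yaw":0},{"offset":[0,0,3],"yaw":0}])

```text
t: 52.68
position: [0.5617, -0.1902, 0.0358]
orientation: [3.138, -0.007, -3.089]
force: [-18.1, 2.5, 45.7]
finger_gap: -0.003
grip_force: 22.3
```

Request:
move_arm(steps=[{"offset":[0,0,0],"yaw":0},{"offset":[0,0,0],"yaw":0},{"offset":[0,0,0],"yaw":0},{"offset":[0,0,0],"yaw":0},{"offset":[0,0,0],"yaw":0}])

```text
t: 53.1
position: [0.5616, -0.1901, 0.036]
orientation: [3.138, -0.007, -3.089]
force: [-6.5, 1.2, 11.0]
finger_gap: 0.004
grip_force: 5.5
```

Request:
move_arm(steps=[{"offset":[0,0,-15],"yaw":0},{"offset":[0,0,-20],"yaw":0},{"offset":[0,0,-30],"yaw":0},{"offset":[0,0,-35],"yaw":0},{"offset":[0,0,-35],"yaw":0}])

```text
t: 53.52
position: [0.5627, -0.1903, 0.1706]
orientation: [3.136, -0.007, -3.089]
force: [0.7, -0.0, -0.2]
finger_gap: 0.002
grip_force: 0.0
```

Request:
move_arm(steps=[{"offset":[35,0,0],"yaw":0},{"offset":[35,0,0],"yaw":0},{"offset":[35,0,0],"yaw":0},{"offset":[35,0,0],"yaw":0},{"offset":[0,0,0],"yaw":0}])

```text
t: 53.93
position: [0.4181, -0.1973, 0.1708]
orientation: [3.137, -0.009, -3.091]
force: [0.6, -0.6, -0.2]
finger_gap: 0.0
grip_force: 0.0
```

Run:
```python
from h import *
lean(); c=cam('top','t7.png'); P=cloud(c)
for x,y in((.554,-.011),(.557,-.070),(.56,-.13),(.563,-.19)): M=(abs(P[...,0]-x)<.03)&(abs(P[...,1]-y)<.015); print('pack top z',np.median(P[M][:,2]),P[M][:,2].min(),P[M][:,2].max())
for n,q in(('top',P),('side',cloud(cam('side')))):
    M=(q[...,0]>.5)&(q[...,0]<.63)&(q[...,1]<-.22)&(q[...,1]>-.32)
    for lo in(.07,.08,.09,.1,.11,.12): 
        k=q[M&(q[...,2]>lo)&(q[...,2]<lo+.01)]
        if len(k): print(n,lo,len(k),k[:,:2].min(0).round(3),k[:,:2].max(0).round(3),k[:,2].max().round(3))
```

```text
q [-0.441  0.023 -0.283  1.274  0.    -0.492] p [ 418.1 -197.3  170.8] rpy [ 179.7   -0.5 -177.1] F [ 0.6 -0.6 -0.2] gap 0.0 t 53.9
lean [-0.0091  0.0046 -0.9999] az of -lean -27.0 radial az -25.3
pack top z 0.037065123402824085 0.031296564376743 0.04223369132039101
pack top z 0.03729938314151865 0.03172167077240762 0.04285686309471004
pack top z 0.03734408747528439 0.0313762895373807 0.04206784928679175
pack top z 0.03735761871842985 0.032594059767168004 0.04245961245739349
top 0.07 55 [ 0.554 -0.281] [ 0.574 -0.251] 0.08
top 0.08 5 [ 0.555 -0.266] [ 0.561 -0.262] 0.088
top 0.1 7 [ 0.53  -0.269] [ 0.552 -0.255] 0.11
top 0.11 72 [ 0.532 -0.277] [ 0.553 -0.255] 0.12
top 0.12 19 [ 0.535 -0.273] [ 0.549 -0.261] 0.124
side 0.07 22 [ 0.555 -0.276] [ 0.576 -0.246] 0.078
side 0.08 10 [ 0.549 -0.267] [ 0.562 -0.257] 0.089
side 0.09 11 [ 0.542 -0.265] [ 0.555 -0.257] 0.1
side 0.1 15 [ 0.532 -0.27 ] [ 0.555 -0.252] 0.109
side 0.11 28 [ 0.531 -0.27 ] [ 0.556 -0.251] 0.12
side 0.12 5 [ 0.539 -0.265] [ 0.549 -0.255] 0.123
```

```bash
python3 -c "
import cv2
t=cv2.imread('pics/t7.png')[150:320,240:460]; cv2.imwrite('pics/t7c.png',cv2.convertScaleAbs(cv2.resize(t,None,fx=3.4,fy=3.4,interpolation=cv2.INTER_CUBIC),alpha=1.5))"
```

```text
(no output)
```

View pics/t7c.png

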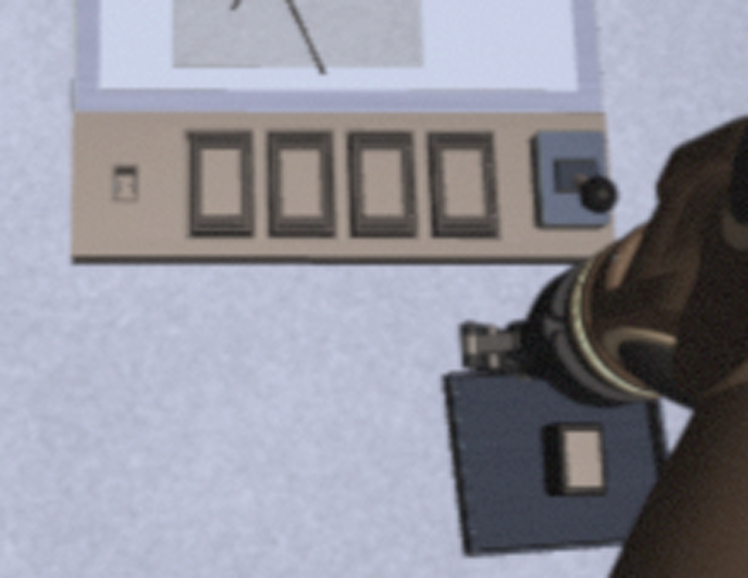

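Request:
move_arm(steps=[{"offset":[-15.6,-15,0],"yaw":0},{"offset":[-15.6,-15,0],"yaw":0},{"offset":[-15.6,-15,0],"yaw":0},{"offset":[-15.6,-15,0],"yaw":0},{"offset":[-15.6,-15,0],"yaw":0}])

```text
t: 54.45
position: [0.5076, -0.2694, 0.1695]
orientation: [3.137, -0.005, -3.088]
force: [0.4, 0.7, 0.4]
finger_gap: -0.001
grip_force: 0.0
```

Request:
move_arm(steps=[{"offset":[0,0,25],"yaw":0},{"offset":[0,0,25],"yaw":0},{"offset":[0,0,22],"yaw":0},{"offset":[0,0,0],"yaw":0},{"offset":[0,0,0],"yaw":0}])

```text
t: 54.87
position: [0.5051, -0.2679, 0.0968]
orientation: [3.136, -0.008, -3.088]
force: [0.1, 0.7, -0.6]
finger_gap: 0.003
grip_force: 0.0
```

Request:
move_arm(steps=[{"offset":[0,0,0],"yaw":0},{"offset":[0,0,0],"yaw":0},{"offset":[0,0,0],"yaw":0},{"offset":[0,0,0],"yaw":0},{"offset":[0,0,0],"yaw":0}])

```text
t: 55.28
position: [0.5054, -0.2686, 0.0992]
orientation: [3.138, -0.004, -3.089]
force: [0.8, -0.1, -0.0]
finger_gap: 0.004
grip_force: 0.0
```

Run:
```python
from h import *
lean(); go(514,-267,98,183); go(570,-264,98,183)
```

```text
q [-4.890e-01  2.500e-01 -1.800e-01  1.147e+00  1.000e-03 -5.420e-01] p [ 505.4 -268.6   99.2] rpy [ 179.8   -0.2 -177. ] F [ 0.8 -0.1 -0. ] gap 0.004 t 55.3
lean [-0.0045  0.0033 -1.    ] az of -lean -36.4 radial az -28.0
turn 0.0 off [-8.7  1.1  1.2] per5 [-1.7  0.2  0.2]
turn 0.0 off [-64.8   1.2   1.2] per5 [-13.    0.2   0.2]
```

Request:
move_arm(steps=[{"offset":[-8,0.4,0],"yaw":0},{"offset":[-8,0.4,0],"yaw":0},{"offset":[-8,0.4,0],"yaw":0},{"offset":[-8,0,0],"yaw":0},{"offset":[-8,0,0],"yaw":0}])

```text
t: 55.7
position: [0.5458, -0.2649, 0.0979]
orientation: [3.137, -0.006, -3.089]
force: [-2.4, 0.3, 0.8]
finger_gap: -0.001
grip_force: 0.8
```

Request:
move_arm(steps=[{"offset":[-8,0,0],"yaw":0},{"offset":[-8,0,0],"yaw":0},{"offset":[-6,0,0],"yaw":0},{"offset":[0,0,0],"yaw":0},{"offset":[0,0,0],"yaw":0}])

```text
t: 56.12
position: [0.5673, -0.2637, 0.0975]
orientation: [3.137, -0.006, -3.088]
force: [-0.5, 0.2, -0.2]
finger_gap: -0.004
grip_force: 0.0
```

```bash
cat >> h.py <<'E'
def ball():
    for n in('top','side'):
        q=cloud(cam(n)); M=(q[...,0]>.5)&(q[...,0]<.66)&(q[...,1]<-.22)&(q[...,1]>-.32)&(q[...,2]>.104)&(q[...,2]<.126)
        m=M.astype(np.uint8); k,l,s,_=cv2.connectedComponentsWithStats(m)
        for i in range(1,k):
            if s[i,4]>8: p=q[l==i]; print(n,s[i,4],p.min(0).round(3),p.max(0).round(3))
E
python3 - <<'E'
from h import *
lean(); ball()
E
```

```text
q [-4.36e-01  3.50e-01 -4.90e-02  1.18e+00  1.00e-03 -4.89e-01] p [ 567.3 -263.7   97.5] rpy [ 179.7   -0.3 -176.9] F [-0.5  0.2 -0.2] gap -0.004 t 56.1
lean [-0.006   0.0044 -1.    ] az of -lean -36.5 radial az -24.9
top 25 [ 0.556 -0.273  0.107] [ 0.561 -0.252  0.124]
side 85 [ 0.557 -0.266  0.105] [ 0.605 -0.247  0.126]
```

Request:
move_arm(steps=[{"offset":[15,0,0],"yaw":0},{"offset":[25,0,0],"yaw":0},{"offset":[25,0,-10],"yaw":0},{"offset":[20,0,-25],"yaw":0},{"offset":[10,0,-35],"yaw":0}])

```text
t: 56.63
position: [0.4683, -0.2682, 0.1667]
orientation: [3.134, -0.011, -3.09]
force: [0.4, -0.2, 0.6]
finger_gap: -0.0
grip_force: 0.0
```

Request:
move_arm(steps=[{"offset":[10,30,-10],"yaw":0},{"offset":[10,30,-10],"yaw":0},{"offset":[10,30,0],"yaw":0},{"offset":[10,30,0],"yaw":0},{"offset":[10,30,0],"yaw":0}])

```text
t: 57.05
position: [0.4137, -0.1212, 0.1899]
orientation: [3.138, -0.004, -3.09]
force: [1.0, -0.2, 0.5]
finger_gap: -0.001
grip_force: 0.0
```

Run:
```python
from h import *
lean(); ball()
P=cloud(cam('top','t8.png'))
for x,y in((.554,-.011),(.557,-.070),(.56,-.13),(.563,-.19)): M=(abs(P[...,0]-x)<.03)&(abs(P[...,1]-y)<.015); print('top z',np.median(P[M][:,2]))
for b in blobs(P,0.034,0.09,60,3000,x=(0.31,0.44),y=(-0.34,-0.19)): print('plug',b)
```

```text
q [-0.287 -0.044 -0.307  1.312  0.002 -0.338] p [ 413.7 -121.2  189.9] rpy [ 179.8   -0.2 -177. ] F [ 1.  -0.2  0.5] gap -0.001 t 57.0
lean [-0.0043  0.0039 -1.    ] az of -lean -41.7 radial az -16.3
side 44 [ 0.581 -0.269  0.105] [ 0.605 -0.247  0.123]
top z 0.037428642324413286
top z 0.03733997709864184
top z 0.03740859271457514
top z 0.037569885044837936
```

View pics/t8.png

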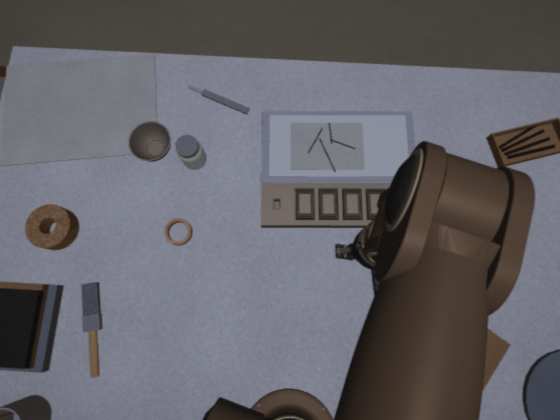

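Request:
move_arm(steps=[{"offset":[0,36,0],"yaw":0},{"offset":[0,36,0],"yaw":0},{"offset":[0,36,0],"yaw":0},{"offset":[0,36,0],"yaw":0},{"offset":[0,36,0],"yaw":0}])

```text
t: 57.62
position: [0.4055, 0.0584, 0.1904]
orientation: [3.137, -0.005, -3.091]
force: [0.3, -0.8, 0.2]
finger_gap: 0.004
grip_force: 0.0
```

Request:
move_arm(steps=[{"offset":[0,30,0],"yaw":0},{"offset":[0,30,0],"yaw":0},{"offset":[0,20,0],"yaw":0},{"offset":[0,0,0],"yaw":0},{"offset":[0,0,0],"yaw":0}])

```text
t: 58.03
position: [0.4014, 0.1379, 0.1904]
orientation: [3.138, -0.006, -3.087]
force: [0.7, 0.2, 1.2]
finger_gap: -0.002
grip_force: 0.0
```

Run:
```python
from h import *
lean(); ball(); P=cloud(cam('top'))
for b in blobs(P,0.034,0.09,60,3000,x=(0.31,0.44),y=(-0.34,-0.19)): print('plug',b)
```

```text
q [ 0.327 -0.057 -0.319  1.313  0.005  0.273] p [401.4 137.9 190.4] rpy [ 179.8   -0.3 -176.9] F [0.7 0.2 1.2] gap -0.002 t 58.0
lean [-0.0058  0.0037 -1.    ] az of -lean -32.7 radial az 19.0
top 102 [ 0.58  -0.277  0.106] [ 0.604 -0.252  0.124]
side 44 [ 0.58  -0.265  0.104] [ 0.605 -0.248  0.122]
plug ([400, 274, 19, 22, 391], np.float64(0.0705), array([ 366.6, -265.1]), array([48.6, 33.1]), 3.0)
```

The plug is in the tray, all four packs are flush, the lever leans to the on side, and the robot touches nothing, so I am handing in.

```bash
python3 -c "
from bench import order
print(order.close_job())"
```

```text
the job is handed in; nothing more can be done
None
```

The job is handed in (no verdict was returned): by the last camera readings the plug stands in the tray, all four packs sit flush in their bays, the switch is on at about 1.0 rad, and the jar is still standing.

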